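# Lock the counterweights with the linch pin

### The job

Take the linch pin from its rest and feel for the cross hole of the counterweight post and push the pin fully home through it, so that its shoulder sits against the post and its tip stands out on the other side. Then flip its sprung ring over the top of the post and press it down until it snaps past the pin's tip and stays there, and let go. Go gently, by feel: do not ram the pin against the post or overload the ring, and leave the other things on the bench where they are.

Things in the scene. Friction and masses are not known exactly. Their poses are not given: they have to be found in the camera images.
- linch_pin: Steel linch pin, 0.18 kg. Origin on the shank's axis at the shoulder; +x along the shank to the tip (45 mm), +z up, the same way up in rest and hole. Shank 10 x 10 mm square to x = 33 mm, then a taper to a ball nose. Behind the shoulder a collar 18 mm across (x = -8 to 0), then the head. It lies level in the pin rest, shoulder within 3 mm of the rest's centre, and lifts straight up out of it.
- pin_head (a point): Centre of the pin's head, the block to grip: 26 mm along the pin's x, 14 mm wide in y, 34 mm tall; it is 21 mm behind and 9 mm above the pin's origin. Nothing stands above it.
- pin_nose (a point): Centre of the pin's ball nose (radius 5 mm), 40 mm ahead of the pin's origin, on the shank's axis.
- ring_hinge (a point): Middle of the ring's hinge, on the lug behind the head: 40 mm behind the pin's origin, on the shank's axis. The hinge axis is the pin's y.
- ring_fold (a joint): Fold of the ring about its hinge. 0 = open, as at the start: it leans up and back, 130 degrees from the shank; 2.27 = in line with the shank. A weak spring drives it back to 0 (about 1.4 N at the bar when closed). At about 2.19 the bar meets the top of the nose; pressed on (some 5 to 12 N straight down on the tab) the ring stretches 3 mm and snaps under the nose, staying at about 2.35. Stop at 2.55.
- ring: Sprung ring of 6 mm steel wire, 58 mm wide overall, hinged at the pin's head. Origin on the hinge; +x along the ring to its far bar, which is 85 mm out; beyond the bar a thumb tab 16 mm wide, 5 mm thick, 87 to 107 mm out. Polished, slippery. It swings clear over the post's top and round it. Move it along its arc about the hinge: shoved hard at its stops it wrenches the pin.
- ring_tab (a point): Middle of the ring's thumb tab, 98 mm from the hinge axis.
- weight_post: Fixed counterweight post: steel plate 140 x 140 x 12 mm, on it two rubber-coated discs 120 mm across (top at 68 mm), standing in a slot a square aluminium post 30 x 30 mm, top at about 125 mm (25 mm above the hole's axis). Origin: at the bench under the post's nominal axis, z up, +x the way the pin goes in.
- hole_nominal (a point): Nominal centre of the cross hole's mouth on the post's entry face, 100 mm up; axes as the post, +x into the hole. The post is clamped by hand: the true hole lies up to 4 mm to either side (y) and 3 mm up or down (z), so feel for it; the face's x is exact. Hole 11.5 mm square, dark-rimmed, straight through 30 mm; a sprung shoe in its roof drags on the pin (3 to 10 N). Home: the pin's origin lies in the mouth.
- pin_rest: Fixed plywood pin rest: plate 110 x 50 x 8 mm; a fork 40 mm wide and 55 mm tall under the shank (11 to 29 mm ahead of its origin), a prop 10 mm wide under the head. Origin: centre of its underside; +x is the way the pin's tip points. The pin's axis is 50 mm above the bench.
- screwdriver: Bystander: screwdriver with black handle, 170 mm long, lying. Origin: middle of its underside.
- plain_pin: Bystander: plain round headed pin, 10 mm thick, 66 mm long, no ring, lying beside the weight post. Not the pin for this job. Origin: middle of its underside.
- battery_holder: Bystander: black battery holder with two cells, 110 x 40 x 29 mm, lying beside the weight post. Origin: middle of its underside.
- link_strip: Bystander: flat aluminium strip 120 x 26 x 6 mm lying beside the pin rest. Origin: middle of its underside.
- spare_weight: Bystander: spare rubber-coated disc, 110 mm across, 28 mm thick, with a centre hole, lying flat. Origin: middle of its underside.
- screw_jar: Bystander: small jar, 60 mm across, 75 mm tall, standing. Origin: middle of its underside.
- pliers: Bystander: pliers with red grips, about 130 mm long, lying. Origin: middle of its underside.

How it is judged:
By the outcome, as a careful person would: the job done as asked, in the order asked, and still so for the second after the job is handed in, with the robot touching nothing.
It also fails if it takes over 72 s, if anything falls off the work surface, if the arm or the gripper's body presses on something with over 40 N, if the wrist force passes 120 N, or if a joint passes its speed limit or range.

### The arm

A 6-joint arm with a two-finger parallel gripper is mounted at the origin on the work surface. World frame = base frame: x ahead of the robot, y to its left, z up, the work surface at z = 0. Lengths are in m, angles in rad, forces in N, time in s.
With the tool pointing down it reaches from about 0.25 to 0.8 m from the base axis. Payload 8.5 kg.
Tool frame: the origin (TCP) lies on the centre line of the jaws, within the pads' length; the fingertips stand 25 mm ahead of it and the grasp point (between the pads) lies 6 mm ahead of it; y points along the fingers, x is the direction in which the jaws open and shut, and the axes are right-handed (so a half turn about y gives the same grasp; the last joint's range is limited). The gripper opens to 85 mm and grips with 20 to 120 N. Pads are 22 mm wide; open, the fingers measure 114 mm over their backs; the gripper's body (76 mm by 85 mm) begins 54 mm behind the grasp point. The pads swing forward as they close: fully open they stand 13 mm farther back than shut.
Start: joints at [1.268, 0.238, -0.013, 1.319, 0, 1.571], TCP at [0.157, 0.501, 0.256] pointing down, gripper open.
Joint ranges: [-2.66, 2.66], [-1.03, 1.9], [-1.14, 1.46], [-1.82, 2.27], [-1.45, 1.34], [-3.14, 3.14]. Speed limits (rad/s): [2.22, 2.22, 2.79, 3.14, 3.14, 3.14].

### API

Orientations are given as a unit quaternion [x, y, z, w].
In Python, from cell import * gives the robot as it stands.
- The arm moves only by the tool jog_arm, never from a script. Its argument "rows" is a list that holds one entry, the list of rows, each a list of 7 numbers: the shift along the tool's x, y, z as a fraction of full scale, then the turn, a rotation vector about the tool's x, y, z as a fraction of full scale, then the closure, from -1 (fully open) to 1 (shut). A call has exactly 10 rows; each row shifts and turns the commanded pose from where the row before left it, along the tool's axes as they then stand; what a row does not reach is not made up. Full scale, the value 1, is 0.05 m for a shift and 5 degrees for a turn. A row lasts 1/10 s, in which the tool goes at most 50 mm and 8.59 degrees, less where a joint would pass 70% of its speed; a pose out of reach is approached as far as the arm can. A call with a number of a shift or a turn outside -1 to 1 is refused whole. A call with a gripper value outside its range is refused whole. The fingers move at their own pace and stop on an object; "grip_force" is the grip in N (left out, the last holds). Time passes only in rows, so rows that do not move let the fingers close, or fill a call up. It gives the time, the measured TCP pose, the force and the opening at its end, in the units of the state.
- sense(): the state, without advancing time (a new reading comes with each control period).
- snapshot(name): name is "scene" or "side" or "wrist"; returns (picture, depth): 384x512x3 uint8, red, green, blue; 384x512 float32, m along the optical axis (not along the pixel's ray), 0 where there is no reading.
- camera_info(name): a dict with "fovy" (degrees; the focal length in pixels is half the picture's height over the tangent of half this angle, whatever the lens; pixels are square), "cx", "cy" (the principal point, pixels), "view" (4x4, takes a point from world to camera coordinates). Camera axes: x right, y down, z forward; pixel columns grow to the right and rows downward; lengths in m; the calibration is good to about 2 mm. The wrist camera is an equidistant fisheye: a pixel r from the principal point sees the ray r / f radians off the axis. A picture is of the moment at which its call begins: read the wrist's pose just before it. camera_info takes no time and is no camera call; for the wrist camera it gives the pose at the moment of the call.
- close_job(): hands the job in, once; it reports no verdict.
The state is a dict: "time_s": time; "joint_positions": joint angles; "qd": joint speeds; "tau": joint torques, N m; "eef_pos": TCP position; "tool_rot": TCP orientation; "ft_force": force on the tool from outside, world axes, zero at the start; "moment": the same for the moment, N m; "width": finger opening in m.
Only numpy, scipy, OpenCV 4.12 (cv2) and the standard library are available. Lean on these libraries where they do the work, as an engineer would, in place of code of your own. Each camera call takes 0.05 s, during which the arm holds its last target. There are 200 camera calls.

## Working session

There is one attempt and no reset: what is moved stays moved. The work goes in short steps, Python scripts to look and compute and a tool call to move; the robot and the scene stay as the last step left them, time stands still between calls to the robot, and variables do not carry over. Pictures are saved under pics/ and viewed, about 8 in all and at most 12, crops included, and the job is handed in when it is done.

Besides the shell and the picture viewer there is one more tool, called after "Request:" as name([rows], argument=value, ...), one row to a line, values as JSON. jog_arm: Moves the arm, as the interface text tells. Its arguments: {"type":"object","properties":{"rows":{"type":"array","items":{"type":"array","items":{"type":"array","items":{"type":"number","minimum":-1,"maximum":1}}}},"grip_force":{"type":"number"}},"required":["rows"]}

```bash
ls; mkdir -p pics
cat > h.py <<'E'
from cell import *
import numpy as np, cv2
from scipy.spatial.transform import Rotation as R
def snap(n,f):
    ci=camera_info(n); p,d=snapshot(n)
    cv2.imwrite(f'pics/{f}.png',p[:,:,::-1]); np.savez(f'pics/{f}.npz',p=p,d=d,view=ci['view'],fovy=ci['fovy'],cx=ci['cx'],cy=ci['cy'],fish=(n=='wrist'))
    return p,d
def px(f,u,v,z=None,depth=None):
    a=np.load(f'pics/{f}.npz'); fl=192/np.tan(np.radians(float(a['fovy'])/2))
    x,y=u-float(a['cx']),v-float(a['cy']); r=np.hypot(x,y)
    if a['fish']: t=r/fl; s=np.tan(t)/max(r,1e-9); ray=np.array([x*s,y*s,1])
    else: ray=np.array([x/fl,y/fl,1])
    V=np.array(a['view']); Rm=V[:3,:3]; C=-Rm.T@V[:3,3]; w=Rm.T@ray
    if z is not None: return C+w*(z-C[2])/w[2]
    return C+w*(depth if depth else float(a['d'][int(v),int(u)]))
def st():
    s=sense(); print(s['time_s'],np.round(s['eef_pos'],4),np.round(R.from_quat(s['tool_rot']).as_matrix(),3).tolist(),np.round(s['ft_force'],1),np.round(s['moment'],2),s['width'])
    return s
E
python3 - <<'E'
from h import *
a,_=snap('scene','s1');b,_=snap('side','d1');c,_=snap('wrist','w1')
for n in ('scene','side','wrist'): print(n,{k:np.round(v,3).tolist() for k,v in camera_info(n).items()})
cv2.imwrite('pics/big.png',cv2.resize(a,(800,600),interpolation=cv2.INTER_CUBIC)[:,:,::-1])
st()
E
```

```text
pics
scene {'fovy': 47.612, 'cx': 256.962, 'cy': 195.24, 'view': [[0.676, 0.736, 0.023, -0.376], [0.435, -0.375, -0.818, -0.181], [-0.594, 0.563, -0.574, 1.78], [0.0, 0.0, 0.0, 1.0]]}
side {'fovy': 50.622, 'cx': 262.306, 'cy': 186.353, 'view': [[0.873, -0.489, -0.003, -0.505], [-0.321, -0.568, -0.758, 0.231], [0.368, 0.662, -0.652, 0.897], [0.0, 0.0, 0.0, 1.0]]}
wrist {'fovy': 65.706, 'cx': 258.25, 'cy': 190.871, 'view': [[0.298, 0.955, -0.002, -0.524], [0.908, -0.283, 0.309, -0.042], [0.294, -0.093, -0.951, 0.381], [0.0, 0.0, 0.0, 1.0]]}
0.15 [0.1565 0.5008 0.2558] [[0.298, -0.0, -0.954], [0.954, -0.001, 0.298], [-0.001, -1.0, -0.0]] [ 0.7 -0.1 -0.3] [0.03 0.02 0.04] 0.08506387353367999
```

View pics/big.png

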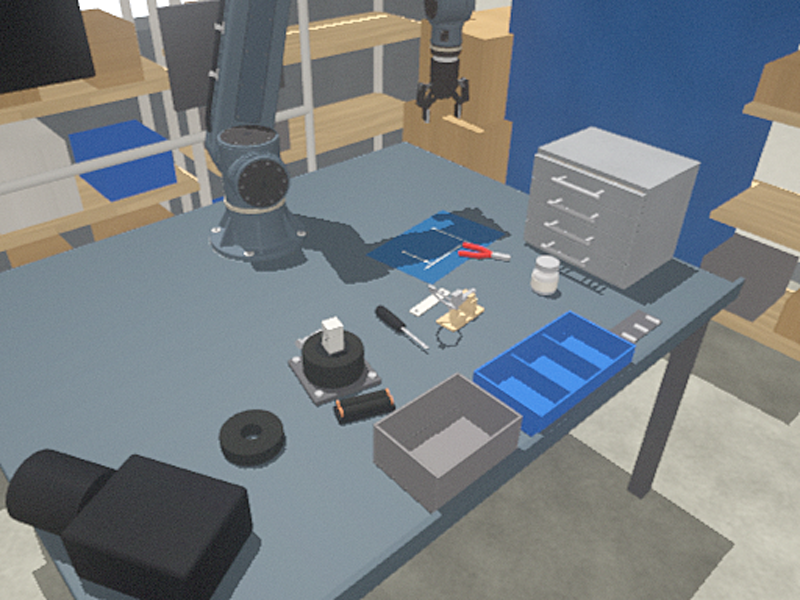

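View pics/d1.png

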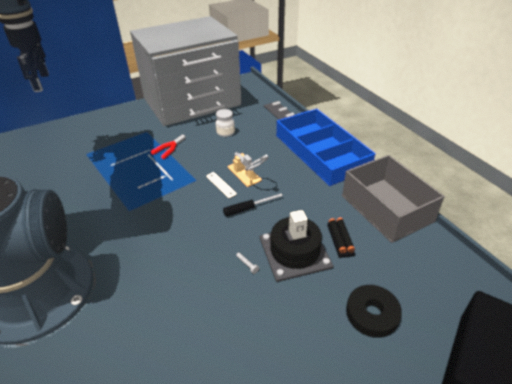

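Scene picture (800x600): the pin rest is near (460,312) and the post near (333,335). Side picture (512x384): rest near (245,170), post near (297,225), with the hole visible on its right face. Next I'll enlarge these areas.

Run:
```python
from h import *
a=cv2.imread('pics/s1.png'); b=cv2.imread('pics/d1.png')
def c(im,u,v,w=66,h=50): return cv2.resize(im[v:v+h,u:u+w],(396,300),interpolation=cv2.INTER_CUBIC)
m=np.vstack([np.hstack([c(a,258,170),c(a,180,196,80,60)]),np.hstack([c(b,215,140),c(b,256,200,80,60)])])
cv2.imwrite('pics/m1.png',m)
```

```text
(no output)
```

View pics/m1.png

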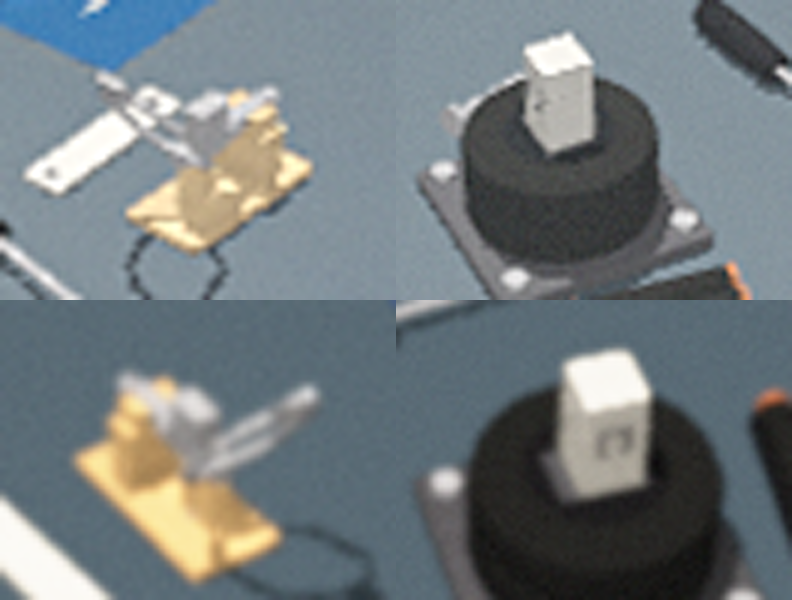

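Montage shows: rest (left), pin tip pointing right in the scene crop (up-left in side), ring leaning back; a hole mouth on each side of the post (scene crop left face at (540,105), side crop right face at (615,440)). I'll turn these into positions.

Run:
```python
from h import *
def S(u,v,z): return np.round(px('s1',258+u/6,170+v/6,z),4)
def SP(u,v,z): return np.round(px('s1',180+(u-396)/4.95,196+v/5,z),4)
def D(u,v,z): return np.round(px('d1',215+u/6,140+(v-300)/6,z),4)
def DP(u,v,z): return np.round(px('d1',256+(u-396)/4.95,200+(v-300)/5,z),4)
for n in('s1','d1'):
    V=np.load(f'pics/{n}.npz')['view']; print(n,'cam',-V[:3,:3].T@V[:3,3])
print('rest S',*[S(*p,.008) for p in((128,212),(195,250),(312,165))])
print('rest D',*[D(*p,.008) for p in((75,460),(200,580),(283,535))])
print('head top S',S(208,97,.076),'D',D(192,395,.076))
print('nose S',S(270,95,.05),'D',D(128,385,.05))
print('tab S',S(105,80,.085),'D',D(312,393,.085))
print('post top S',*[SP(*p,.125) for p in((525,47),(572,34),(593,67),(541,80))])
print('post top D',*[DP(*p,.125) for p in((562,360),(632,350),(650,385),(570,388))])
print('plate S',*[SP(*p,.012) for p in((418,180),(515,300),(712,240))])
print('holes S',SP(540,105,.1),'D',DP(615,442,.1))
# depth-based head of pin
a=np.load('pics/s1.npz'); b=np.load('pics/d1.npz')
P=[px('s1',u,v) for u in range(250,330) for v in range(168,225)]; P=np.array(P)
Q=np.array([px('d1',u,v) for u in range(215,281) for v in range(140,190)])
for X in(P,Q):
    for lo,hi in((.006,.011),(.068,.08),(.08,.2)):
        k=X[(X[:,2]>lo)&(X[:,2]<hi)]; print(lo,len(k),k.mean(0).round(4),k.min(0).round(4),k.max(0).round(4))
```

```text
s1 cam [ 1.39091996 -0.7942354   0.88233955]
d1 cam [ 0.18400943 -0.7096883   0.75883637]
rest S [0.5795 0.0811 0.008 ] [0.6291 0.0842 0.008 ] [0.617 0.195 0.008]
rest D [0.5612 0.1833 0.008 ] [0.5728 0.071  0.008 ] [0.6232 0.0807 0.008 ]
head top S [0.5953 0.1232 0.076 ] D [0.5965 0.1203 0.076 ]
nose S [0.5916 0.1815 0.05  ] D [0.5886 0.1747 0.05  ]
tab S [0.5551 0.0818 0.085 ] D [0.6403 0.0832 0.085 ]
post top S [ 0.5481 -0.1987  0.125 ] [ 0.556  -0.1698  0.125 ] [ 0.5895 -0.1805  0.125 ] [ 0.5795 -0.2109  0.125 ]
post top D [ 0.5519 -0.1724  0.125 ] [ 0.5829 -0.1826  0.125 ] [ 0.5776 -0.2049  0.125 ] [ 0.5456 -0.189   0.125 ]
plate S [ 0.4895 -0.2439  0.012 ] [ 0.6157 -0.2633  0.012 ] [ 0.6521 -0.1423  0.012 ]
holes S [ 0.5715 -0.2068  0.1   ] D [ 0.5594 -0.207   0.1   ]
0.006 169 [0.5799 0.1175 0.0078] [ 0.4486 -0.0111  0.0061] [0.6243 0.191  0.011 ]
0.068 38 [0.5988 0.105  0.0736] [0.572  0.0701 0.0686] [0.6293 0.1292 0.0799]
0.08 53 [0.6083 0.05   0.108 ] [0.5727 0.0284 0.0805] [0.6304 0.0745 0.132 ]
0.006 179 [0.5766 0.1204 0.0074] [0.4959 0.0797 0.006 ] [0.6217 0.1896 0.011 ]
0.068 52 [0.5939 0.1063 0.0731] [0.5693 0.0688 0.0682] [0.6261 0.1304 0.0799]
0.08 63 [0.5934 0.0455 0.1101] [0.5702 0.0273 0.0802] [0.624  0.0757 0.1325]
```

```bash
cat >> h.py <<'E'
def tilt(s):
    M=R.from_quat(s['tool_rot']).as_matrix(); a=np.degrees(np.arctan2(M[1,0],M[0,0])); return M,a
def plan(pos,a,n,M=None,p=None):
    """rows (to 2-3 decimals) from the present pose to pos, tool-x at angle a (deg), tool down, in n equal rows"""
    s=sense()
    if M is None: M,_=tilt(s); p=np.array(s['eef_pos'])
    c,q=np.cos(np.radians(a)),np.sin(np.radians(a)); T=np.array([[c,0,-q],[q,0,c],[0,-1,0]])
    rv=R.from_matrix(M.T@T).as_rotvec(degrees=True)/n; d=(np.array(pos)-p)/n
    out=[]
    for i in range(n):
        out.append(np.round(np.r_[M.T@d/.05,rv/5],3).tolist()); M=M@R.from_rotvec(rv,degrees=True).as_matrix()
    for o in out: print(o)
E
python3 - <<'E'
from h import *
print('cabinet corner',px('s1',527*.64,240*.64,0),px('d1',158,110,0), 'jar',px('s1',545*.64,290*.64,0))
plan([.596,.112,.22],6,20)
E
```

```text
cabinet corner [0.47370906 0.52533344 0.        ] [0.48893486 0.62436641 0.        ] jar [0.65278468 0.36976192 0.        ]
[-0.24, 0.036, -0.535, 0.0, 0.666, -0.001]
[-0.209, 0.036, -0.549, 0.0, 0.666, -0.001]
[-0.176, 0.036, -0.56, 0.0, 0.666, -0.001]
[-0.143, 0.036, -0.569, 0.0, 0.666, -0.001]
[-0.11, 0.036, -0.576, 0.0, 0.666, -0.001]
[-0.076, 0.036, -0.582, 0.0, 0.666, -0.001]
[-0.042, 0.036, -0.585, 0.0, 0.666, -0.001]
[-0.008, 0.036, -0.587, 0.0, 0.666, -0.001]
[0.026, 0.036, -0.586, 0.0, 0.666, -0.001]
[0.06, 0.036, -0.584, 0.0, 0.666, -0.001]
[0.094, 0.036, -0.579, 0.0, 0.666, -0.001]
[0.127, 0.036, -0.573, 0.0, 0.666, -0.001]
[0.16, 0.036, -0.565, 0.0, 0.666, -0.001]
[0.193, 0.036, -0.554, 0.0, 0.666, -0.001]
[0.225, 0.036, -0.542, 0.0, 0.666, -0.001]
[0.256, 0.036, -0.528, 0.0, 0.666, -0.001]
[0.286, 0.036, -0.512, 0.0, 0.666, -0.001]
[0.315, 0.036, -0.495, 0.0, 0.666, -0.001]
[0.344, 0.036, -0.476, 0.0, 0.666, -0.001]
[0.371, 0.036, -0.455, 0.0, 0.666, -0.001]
```

Request:
jog_arm([
  [[-0.24, 0.03, -0.54, 0, 0.67, 0, -1], [-0.21, 0.03, -0.55, 0, 0.67, 0, -1], [-0.18, 0.03, -0.56, 0, 0.67, 0, -1], [-0.14, 0.03, -0.57, 0, 0.67, 0, -1], [-0.11, 0.03, -0.58, 0, 0.67, 0, -1], [-0.08, 0.03, -0.58, 0, 0.67, 0, -1], [-0.04, 0.03, -0.59, 0, 0.67, 0, -1], [-0.01, 0.03, -0.59, 0, 0.67, 0, -1], [0.03, 0.03, -0.59, 0, 0.67, 0, -1], [0.06, 0.03, -0.58, 0, 0.67, 0, -1]],
])

```text
time_s: 1.15
eef_pos: [0.3776, 0.3049, 0.2411]
tool_rot: [0.667, 0.236, -0.236, -0.666]
ft_force: [0.6, 0.5, 0.0]
width: 0.0855
```

Request:
jog_arm([
  [[0.09, 0.04, -0.58, 0, 0.67, 0, -1], [0.13, 0.04, -0.57, 0, 0.67, 0, -1], [0.16, 0.04, -0.57, 0, 0.67, 0, -1], [0.19, 0.04, -0.55, 0, 0.67, 0, -1], [0.23, 0.04, -0.54, 0, 0.67, 0, -1], [0.26, 0.04, -0.53, 0, 0.67, 0, -1], [0.29, 0.04, -0.51, 0, 0.67, 0, -1], [0.32, 0.04, -0.49, 0, 0.67, 0, -1], [0.34, 0.04, -0.48, 0, 0.67, 0, -1], [0.37, 0.04, -0.45, 0, 0.67, 0, -1]],
])

```text
time_s: 2.15
eef_pos: [0.5968, 0.1102, 0.2209]
tool_rot: [0.706, 0.034, -0.034, -0.706]
ft_force: [-0.3, 0.7, -1.4]
width: 0.0854
```

Run:
```python
from h import *
s=st(); print(tilt(s)[1])
a,_=snap('wrist','w2')
cv2.imwrite('pics/w2b.png',cv2.resize(a,(800,600),interpolation=cv2.INTER_CUBIC)[:,:,::-1]); st()
```

```text
2.15 [0.5968 0.1102 0.2209] [[0.995, -0.001, -0.096], [0.096, -0.0, 0.995], [-0.001, -1.0, -0.0]] [-0.3  0.7 -1.4] [0.04 0.04 0.02] 0.08540303219967457
5.508231259096516
2.2 [0.5996 0.1077 0.2201] [[0.996, 0.001, -0.091], [0.091, -0.002, 0.996], [0.001, -1.0, -0.002]] [ 0.7 -1.8  0. ] [-0.11 -0.08 -0.01] 0.08562392286428636
```

View pics/w2b.png

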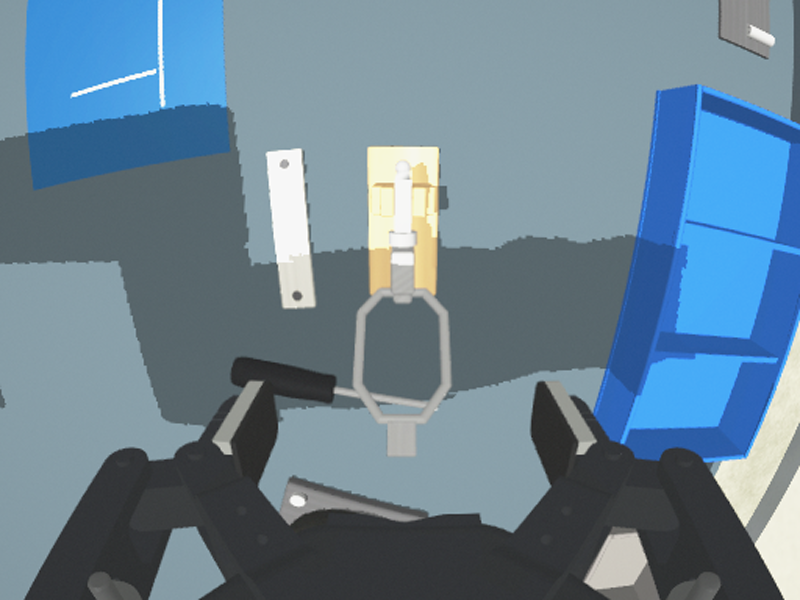

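Wrist picture (800x600): pin upright in the picture, nose (403,168), collar/shoulder front (402,233), head about (402,270), ring toward the gripper with tab at (402,438).

Run:
```python
from h import *
for n,u,v,z in(('nose',403.5,169,.052),('collar front top',402.5,233,.056),('head top mid',402,270,.076),('head back',402,298,.07),('tab',402,438,.125),('plate TL',368,147,.008),('plate TR',439,147,.008),('plate BL',370,294,.008),('plate BR',437,294,.008),):
    print(n,px('w2',u*.64,v*.64,z).round(4),px('w2',u*.64,v*.64).round(4))
sh=np.array([.594,.133])
s=st()
```

```text
nose [0.591  0.1781 0.052 ] [0.5909 0.1782 0.0548]
collar front top [0.5941 0.1389 0.056 ] [0.5941 0.1391 0.057 ]
head top mid [0.5957 0.1205 0.076 ] [0.5956 0.1209 0.0774]
head back [0.5975 0.1014 0.07  ] [0.5978 0.0971 0.0564]
tab [0.6037 0.0378 0.125 ] [0.6035 0.04   0.1281]
plate TL [0.5648 0.19   0.008 ] [0.5643 0.19   0.0018]
plate TR [0.6144 0.1948 0.008 ] [0.6145 0.1948 0.006 ]
plate BL [0.5751 0.0822 0.008 ] [0.5748 0.0803 0.0018]
plate BR [0.625  0.0871 0.008 ] [ 6.258e-01  8.450e-02 -2.000e-04]
2.2 [0.5996 0.1077 0.2201] [[0.996, 0.001, -0.091], [0.091, -0.002, 0.996], [0.001, -1.0, -0.002]] [ 0.7 -1.8  0. ] [-0.11 -0.08 -0.01] 0.08562392286428636
```

Request:
jog_arm([
  [[-0.01, 0.2, 0.04, 0, 0, 0, -1], [-0.01, 0.3, 0.04, 0, 0, 0, -1], [-0.01, 0.35, 0.04, 0, 0, 0, -1], [-0.01, 0.4, 0.04, 0, 0, 0, -1], [-0.01, 0.4, 0.04, 0, 0, 0, -1], [0, 0.3, 0, 0, 0, 0, -1], [0, 0.25, 0, 0, 0, 0, -1], [0, 0.2, 0, 0, 0, 0, -1], [0, 0, 0, 0, 0, 0, -1], [0, 0, 0, 0, 0, 0, -1]],
])

```text
time_s: 3.2
eef_pos: [0.5926, 0.121, 0.1015]
tool_rot: [0.706, 0.035, -0.035, -0.706]
ft_force: [-0.4, 0.9, 0.3]
width: 0.0853
```

Run:
```python
from h import *
s=st(); print(tilt(s)[1]); plan([.5963,.1176,.066],5.4,1)
```

```text
3.2 [0.5926 0.121  0.1015] [[0.995, 0.0, -0.099], [0.099, -0.0, 0.995], [0.0, -1.0, -0.0]] [-0.4  0.9  0.3] [-0.01 -0.02 -0.  ] 0.08531985225987739
5.668528532640461
[0.066, 0.71, -0.076, 0.001, 0.054, 0.001]
```

Request:
jog_arm([
  [[0.03, 0.1, -0.04, 0, 0.05, 0, -1], [0.03, 0.15, -0.04, 0, 0, 0, -1], [0, 0.15, 0, 0, 0, 0, -1], [0, 0.15, 0, 0, 0, 0, -1], [0, 0.1, 0, 0, 0, 0, -1], [0, 0.06, 0, 0, 0, 0, -1], [0, 0, 0, 0, 0, 0, -1], [0, 0, 0, 0, 0, 0, 0], [0, 0, 0, 0, 0, 0, 0], [0, 0, 0, 0, 0, 0, 0.3]],
], grip_force=60)

```text
time_s: 4.2
eef_pos: [0.5962, 0.1172, 0.0661]
tool_rot: [0.706, 0.034, -0.033, -0.706]
ft_force: [0.0, 0.3, 0.4]
width: 0.0443
```

Request:
jog_arm([
  [[0, 0, 0, 0, 0, 0, 0.6], [0, 0, 0, 0, 0, 0, 1], [0, 0, 0, 0, 0, 0, 1], [0, 0, 0, 0, 0, 0, 1], [0, 0, 0, 0, 0, 0, 1], [0, 0, 0, 0, 0, 0, 1], [0, 0, 0, 0, 0, 0, 1], [0, 0, 0, 0, 0, 0, 1], [0, 0, 0, 0, 0, 0, 1], [0, 0, 0, 0, 0, 0, 1]],
])

```text
time_s: 5.2
eef_pos: [0.596, 0.1172, 0.0661]
tool_rot: [0.706, 0.033, -0.033, -0.706]
ft_force: [-1.1, -0.4, 5.6]
width: 0.0131
```

Run:
```python
from h import *
s=st(); print(tilt(s)[1])
```

```text
5.2 [0.596  0.1172 0.0661] [[0.996, 0.0, -0.094], [0.094, -0.0, 0.996], [0.0, -1.0, -0.0]] [-1.1 -0.4  5.6] [-0.1   0.34  0.07] 0.013071990989831634
5.40597488101094
```

Request:
jog_arm([
  [[0, -0.04, 0, 0, 0, 0, 1], [0, -0.1, 0, 0, 0, 0, 1], [0, -0.2, 0, 0, 0, 0, 1], [0, -0.4, 0, 0, 0, 0, 1], [0, -0.5, 0, 0, 0, 0, 1], [0, -0.6, 0, 0, 0, 0, 1], [0, -0.6, 0, 0, 0, 0, 1], [0, -0.4, 0, 0, 0, 0, 1], [0, -0.2, 0, 0, 0, 0, 1], [0, -0.1, 0, 0, 0, 0, 1]],
])

```text
time_s: 6.2
eef_pos: [0.5962, 0.1173, 0.2239]
tool_rot: [-0.706, -0.034, 0.033, 0.706]
ft_force: [0.8, -0.9, -3.0]
width: 0.0132
```

Run:
```python
from h import *
s=st(); plan([.532,-.300,.22],-18,18)
```

```text
6.2 [0.5962 0.1173 0.2239] [[0.996, 0.001, -0.094], [0.094, 0.0, 0.996], [0.001, -1.0, 0.0]] [ 0.8 -0.9 -3. ] [-0.01 -0.07  0.01] 0.013167208830092912
[-0.115, 0.004, -0.455, -0.0, 0.26, 0.001]
[-0.104, 0.004, -0.457, -0.0, 0.26, 0.001]
[-0.094, 0.004, -0.46, -0.0, 0.26, 0.001]
[-0.083, 0.004, -0.462, -0.0, 0.26, 0.001]
[-0.073, 0.004, -0.463, -0.0, 0.26, 0.001]
[-0.062, 0.004, -0.465, -0.0, 0.26, 0.001]
[-0.052, 0.004, -0.466, -0.0, 0.26, 0.001]
[-0.041, 0.004, -0.467, -0.0, 0.26, 0.001]
[-0.031, 0.004, -0.468, -0.0, 0.26, 0.001]
[-0.02, 0.004, -0.469, -0.0, 0.26, 0.001]
[-0.009, 0.004, -0.469, -0.0, 0.26, 0.001]
[0.001, 0.004, -0.469, -0.0, 0.26, 0.001]
[0.012, 0.004, -0.469, -0.0, 0.26, 0.001]
[0.022, 0.004, -0.469, -0.0, 0.26, 0.001]
[0.033, 0.004, -0.468, -0.0, 0.26, 0.001]
[0.044, 0.004, -0.467, -0.0, 0.26, 0.001]
[0.054, 0.004, -0.466, -0.0, 0.26, 0.001]
[0.065, 0.004, -0.465, -0.0, 0.26, 0.001]
```

Request:
jog_arm([
  [[-0.11, 0, -0.3, 0, 0.26, 0, 1], [-0.1, 0, -0.45, 0, 0.26, 0, 1], [-0.09, 0, -0.46, 0, 0.26, 0, 1], [-0.08, 0, -0.46, 0, 0.26, 0, 1], [-0.07, 0, -0.46, 0, 0.26, 0, 1], [-0.06, 0, -0.46, 0, 0.26, 0, 1], [-0.05, 0, -0.47, 0, 0.26, 0, 1], [-0.04, 0, -0.47, 0, 0.26, 0, 1], [-0.03, 0, -0.47, 0, 0.26, 0, 1], [-0.02, 0, -0.47, 0, 0.26, 0, 1]],
])

```text
time_s: 7.2
eef_pos: [0.5594, -0.1081, 0.2215]
tool_rot: [0.706, -0.049, 0.047, -0.705]
ft_force: [0.7, 0.3, -1.8]
width: 0.0131
```

Request:
jog_arm([
  [[-0.01, 0, -0.47, 0, 0.26, 0, 1], [0, 0, -0.47, 0, 0.26, 0, 1], [0.01, 0, -0.47, 0, 0.26, 0, 1], [0.02, 0, -0.47, 0, 0.26, 0, 1], [0.03, 0, -0.47, 0, 0.26, 0, 1], [0.04, 0, -0.47, 0, 0.26, 0, 1], [0.05, 0, -0.47, 0, 0.26, 0, 1], [0.06, 0, -0.47, 0, 0.26, 0, 1], [0, 0, -0.15, 0, 0, 0, 1], [0, 0, 0, 0, 0, 0, 1]],
])

```text
time_s: 8.2
eef_pos: [0.5274, -0.3007, 0.2217]
tool_rot: [-0.698, 0.112, -0.111, 0.698]
ft_force: [1.1, 0.5, -1.3]
width: 0.0133
```

Run:
```python
from h import *
s=st(); print(tilt(s)[1]); a,_=snap('wrist','w3')
cv2.imwrite('pics/w3b.png',cv2.resize(a,(800,600),interpolation=cv2.INTER_CUBIC)[:,:,::-1]); st()
```

```text
8.2 [ 0.5274 -0.3007  0.2217] [[0.95, -0.002, 0.311], [-0.311, 0.001, 0.95], [-0.002, -1.0, 0.0]] [ 1.1  0.5 -1.3] [-0.03  0.02 -0.04] 0.013289260959125838
-18.118549128011214
8.25 [ 0.5278 -0.2999  0.2219] [[0.951, -0.002, 0.31], [-0.31, 0.001, 0.951], [-0.002, -1.0, 0.0]] [-0.3  1.1 -1. ] [-0.06 -0.01 -0.02] 0.013719176483999729
```

View pics/w3b.png

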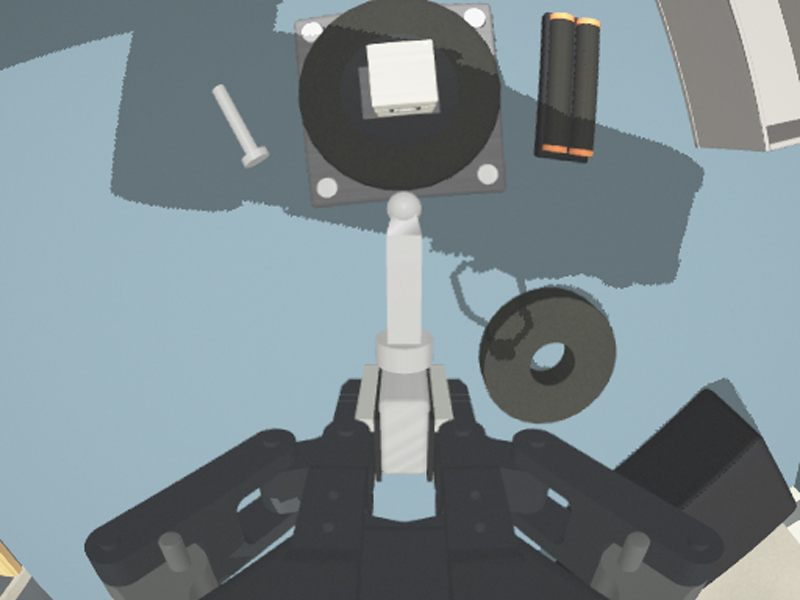

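Wrist picture: post top corners (367,45),(433,40),(438,107),(373,113); plate corners (296,20),(492,3),(506,190),(312,207); pin nose (404,208), its axis at column ~404; a dark slot around the post's foot shows it clamped off centre.

Run:
```python
from h import *
k=.64
def g(pts,z): return np.array([px('w3',u*k,v*k,z) for u,v in pts])
top=g([(367,45),(433,40),(438,107),(373,113)],.125); pl=g([(296,20),(492,3),(506,190),(312,207)],.012)
for n,q in(('top',top),('plate',pl)):
    f=(q[0]+q[1]-q[2]-q[3])[:2]; r=(q[1]+q[2]-q[0]-q[3])[:2]
    print(n,q.mean(0).round(4),'yaw',np.degrees(np.arctan2(f[1],f[0])),np.degrees(np.arctan2(r[1],r[0]))+90,'size',np.linalg.norm(f)/2,np.linalg.norm(r)/2)
a=np.load('pics/w3.npz')
D=np.array([px('w3',u,v) for u in range(238,276) for v in range(32,66)]); D=D[(D[:,2]>.11)]
print('top depth',np.median(D,0).round(4),D.mean(0).round(4))
print('nose',px('w3',404*k,208*k).round(4),px('w3',404*k,208*k,.2058+.002).round(4),'shoulder',px('w3',404*k,338*k,.2058+.009).round(4),px('w3',404*k,338*k).round(4))
print('nominal frame from plate vs post: ')
```

```text
top [ 0.5634 -0.1918  0.125 ] yaw 76.32865196218108 76.9120509900047 size 0.03230559022579293 0.029773857438188115
plate [ 0.5626 -0.1902  0.012 ] yaw 76.30817779486561 77.00624785463171 size 0.13780759094157327 0.13880563044051508
top depth [ 0.5625 -0.1917  0.1259] [ 0.5625 -0.1918  0.1262]
nose [ 0.548  -0.2408  0.2115] [ 0.5479 -0.2412  0.2078] shoulder [ 0.5364 -0.2763  0.2148] [ 0.5359 -0.2778  0.2111]
nominal frame from plate vs post:
```

Run:
```python
from h import *
s=st(); plan([.5394,-.2857,.1166],-13.3,8)
```

```text
8.25 [ 0.5278 -0.2999  0.2219] [[0.951, -0.002, 0.31], [-0.31, 0.001, 0.951], [-0.002, -1.0, 0.0]] [-0.3  1.1 -1. ] [-0.06 -0.01 -0.02] 0.013719176483999729
[0.017, 0.263, 0.043, -0.001, -0.119, -0.002]
[0.018, 0.263, 0.042, -0.001, -0.119, -0.002]
[0.018, 0.263, 0.042, -0.001, -0.119, -0.002]
[0.018, 0.263, 0.042, -0.001, -0.119, -0.002]
[0.019, 0.263, 0.042, -0.001, -0.119, -0.002]
[0.019, 0.263, 0.042, -0.001, -0.119, -0.002]
[0.019, 0.263, 0.042, -0.001, -0.119, -0.002]
[0.02, 0.263, 0.041, -0.001, -0.119, -0.002]
```

Request:
jog_arm([
  [[0.02, 0.26, 0.04, 0, -0.12, 0, 1], [0.02, 0.26, 0.04, 0, -0.12, 0, 1], [0.02, 0.27, 0.04, 0, -0.12, 0, 1], [0.02, 0.27, 0.04, 0, -0.12, 0, 1], [0.02, 0.27, 0.04, 0, -0.12, 0, 1], [0.02, 0.26, 0.04, 0, -0.12, 0, 1], [0.02, 0.26, 0.04, 0, -0.12, 0, 1], [0.02, 0.26, 0.04, 0, -0.12, 0, 1], [0, 0, 0, 0, 0, 0, 1], [0, 0, 0, 0, 0, 0, 1]],
])

```text
time_s: 9.25
eef_pos: [0.5407, -0.2865, 0.1171]
tool_rot: [-0.702, 0.081, -0.081, 0.702]
ft_force: [0.1, -0.6, -1.8]
width: 0.0133
```

Run:
```python
from h import *
s=st(); print(tilt(s)[1]); a,_=snap('wrist','w4'); b,_=snap('side','d4'); c,_=snap('scene','s4')
A=cv2.resize(a[40:190,160:360],(800,600),interpolation=cv2.INTER_CUBIC)[:,:,::-1]
B=cv2.resize(b[195:270,250:350],(400,300),interpolation=cv2.INTER_CUBIC)[:,:,::-1]
C=cv2.resize(c[185:260,165:265],(400,300),interpolation=cv2.INTER_CUBIC)[:,:,::-1]
cv2.imwrite('pics/w4b.png',A); cv2.imwrite('pics/m4.png',np.hstack([B,C]))
```

```text
9.25 [ 0.5407 -0.2865  0.1171] [[0.974, -0.0, 0.228], [-0.228, 0.0, 0.974], [-0.0, -1.0, 0.0]] [ 0.1 -0.6 -1.8] [-0.03 -0.01  0.01] 0.01331834111268113
-13.194614955777398
```

View pics/w4b.png

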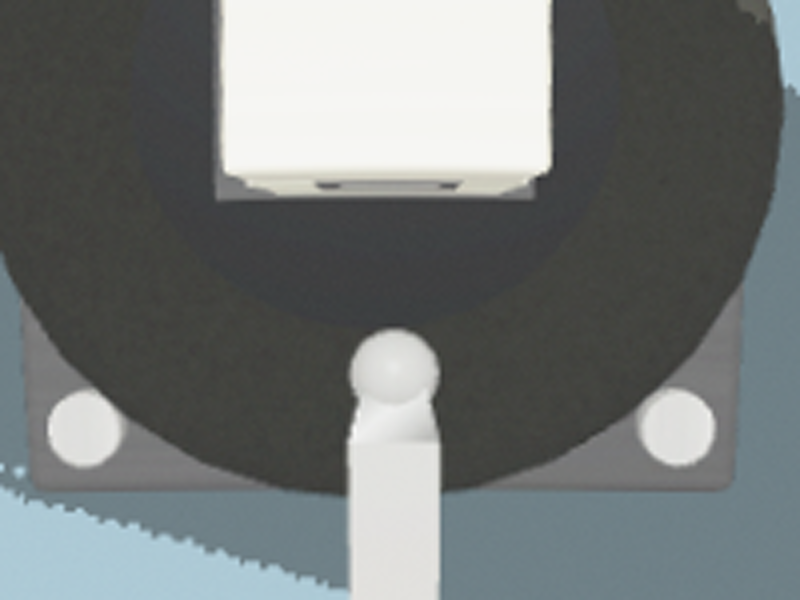

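View pics/m4.png

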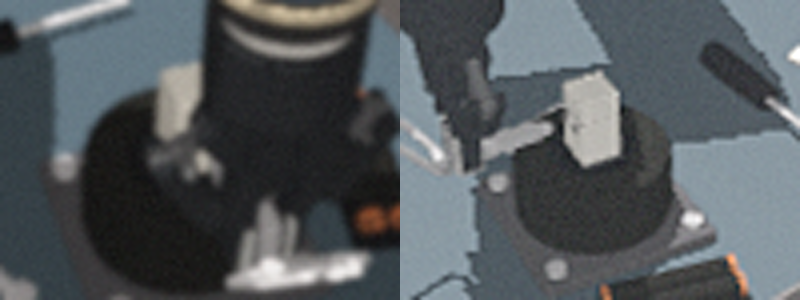

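Close wrist crop: yaw is aligned (plate edge level); pin axis at column 394, hole centre ~390, post top centre ~388 → about 0.4 mm to the left. Scene crop shows tip just short of the face at about hole height.

Run:
```python
from h import *
def med(f,u0,u1,v0,v1): return np.median([px(f,u,v) for u in range(u0,u1) for v in range(v0,v1)],0).round(4)
# crop coords -> px: u=160+U/4, v=40+V/4
print('top',med('w4',220,292,45,78)); print('disc',med('w4',220,240,105,125),med('w4',290,305,105,125)); print('boltplate',med('w4',215,235,152,158))
print('nose pt',px('w4',258,132).round(4),'shank',med('w4',252,265,160,185))
print('face edge',px('w4',160+387/4,40+172/4,.126).round(4), 'mouth roof',px('w4',160+390/4,40+184/4).round(4))
for u in (160+390/4,):
    print([ (v,px('w4',u,v).round(4).tolist()) for v in range(80,92)])
```

```text
top [ 0.5616 -0.1966  0.1259]
disc [ 0.5418 -0.2155  0.0688] [ 0.5785 -0.224   0.0687]
boltplate [ 0.5334 -0.2371  0.0681]
nose pt [ 0.556  -0.2245  0.107 ] shank [ 0.5519 -0.242   0.1067]
face edge [ 0.5602 -0.2047  0.126 ] mouth roof [ 0.5604 -0.2046  0.0951]
[(80, [0.5607, -0.2037, 0.1266]), (81, [0.5606, -0.204, 0.1257]), (82, [0.5605, -0.2043, 0.1251]), (83, [0.5605, -0.2045, 0.1217]), (84, [0.5604, -0.2046, 0.1143]), (85, [0.5604, -0.2048, 0.1098]), (86, [0.5604, -0.2046, 0.0951]), (87, [0.5604, -0.2047, 0.0842]), (88, [0.5603, -0.2048, 0.0718]), (89, [0.5602, -0.2052, 0.0681]), (90, [0.5601, -0.2058, 0.0691]), (91, [0.5599, -0.2063, 0.0673])]
```

Request:
jog_arm([
  [[-0.008, 0.015, 0, 0, 0, 0, 1], [0, 0, 0.05, 0, 0, 0, 1], [0, 0, 0.05, 0, 0, 0, 1], [0, 0, 0.05, 0, 0, 0, 1], [0, 0, 0.05, 0, 0, 0, 1], [0, 0, 0.05, 0, 0, 0, 1], [0, 0, 0.03, 0, 0, 0, 1], [0, 0, 0, 0, 0, 0, 1], [0, 0, 0, 0, 0, 0, 1], [0, 0, 0, 0, 0, 0, 1]],
])

```text
time_s: 10.4
eef_pos: [0.5435, -0.2729, 0.1166]
tool_rot: [0.702, -0.081, 0.081, -0.702]
ft_force: [-0.2, 0.1, -1.9]
width: 0.0133
```

Request:
jog_arm([
  [[0, 0, 0.02, 0, 0, 0, 1], [0, 0, 0.02, 0, 0, 0, 1], [0, 0, 0.02, 0, 0, 0, 1], [0, 0, 0.02, 0, 0, 0, 1], [0, 0, 0.02, 0, 0, 0, 1], [0, 0, 0.02, 0, 0, 0, 1], [0, 0, 0, 0, 0, 0, 1], [0, 0, 0, 0, 0, 0, 1], [0, 0, 0, 0, 0, 0, 1], [0, 0, 0, 0, 0, 0, 1]],
])

```text
time_s: 11.4
eef_pos: [0.5449, -0.2671, 0.1166]
tool_rot: [0.702, -0.081, 0.081, -0.702]
ft_force: [0.6, 0.5, -1.7]
width: 0.0137
```

Run:
```python
from h import *
s=st(); zt=tilt(s)[0]; print(zt.T@np.array(s['eef_pos']),zt.T@np.array(s['ft_force']))
```

```text
11.4 [ 0.5449 -0.2671  0.1166] [[0.974, -0.0, 0.228], [-0.228, -0.0, 0.974], [-0.0, -1.0, -0.0]] [ 0.6  0.5 -1.7] [ 0. -0. -0.] 0.013716446015899655
[ 0.59148785 -0.11656617 -0.1355781 ] [0.41892734 1.6928343  0.65763868]
```

Request:
jog_arm([
  [[0, 0, 0.02, 0, 0, 0, 1], [0, 0, 0.02, 0, 0, 0, 1], [0, 0, 0.02, 0, 0, 0, 1], [0, 0, 0.02, 0, 0, 0, 1], [0, 0, 0, 0, 0, 0, 1], [0, 0, 0, 0, 0, 0, 1], [0, 0, 0, 0, 0, 0, 1], [0, 0, 0, 0, 0, 0, 1], [0, 0, 0, 0, 0, 0, 1], [0, 0, 0, 0, 0, 0, 1]],
])

```text
time_s: 12.4
eef_pos: [0.5458, -0.2631, 0.1166]
tool_rot: [0.702, -0.081, 0.081, -0.702]
ft_force: [0.1, 0.4, -1.1]
width: 0.0132
```

Request:
jog_arm([
  [[0, 0, 0.02, 0, 0, 0, 1], [0, 0, 0.02, 0, 0, 0, 1], [0, 0, 0.02, 0, 0, 0, 1], [0, 0, 0.02, 0, 0, 0, 1], [0, 0, 0, 0, 0, 0, 1], [0, 0, 0, 0, 0, 0, 1], [0, 0, 0, 0, 0, 0, 1], [0, 0, 0, 0, 0, 0, 1], [0, 0, 0, 0, 0, 0, 1], [0, 0, 0, 0, 0, 0, 1]],
])

```text
time_s: 13.4
eef_pos: [0.5467, -0.2592, 0.1166]
tool_rot: [0.702, -0.081, 0.081, -0.702]
ft_force: [-0.1, 0.1, -1.9]
width: 0.0134
```

```bash
cat >> h.py <<'E'
def tf():
    s=st(); M=tilt(s)[0]; print('pos tool',(M.T@np.array(s['eef_pos'])).round(4),'F tool',(M.T@np.array(s['ft_force'])).round(2),'M tool',(M.T@np.array(s['moment'])).round(2),'a',tilt(s)[1])
E
python3 - <<'E'
from h import *
tf()
E
```

```text
13.4 [ 0.5467 -0.2592  0.1166] [[0.974, -0.0, 0.228], [-0.228, -0.0, 0.974], [-0.0, -1.0, -0.0]] [-0.1  0.1 -1.9] [-0.03 -0.06  0.  ] 0.013388183793211201
pos tool [ 0.5914 -0.1166 -0.1276] F tool [-0.14  1.93  0.08] M tool [-0.01 -0.   -0.07] a -13.19925884963283
```

Request:
jog_arm([
  [[0, 0, 0.02, 0, 0, 0, 1], [0, 0, 0.02, 0, 0, 0, 1], [0, 0, 0.02, 0, 0, 0, 1], [0, 0, 0.02, 0, 0, 0, 1], [0, 0, 0.02, 0, 0, 0, 1], [0, 0, 0.02, 0, 0, 0, 1], [0, 0, 0, 0, 0, 0, 1], [0, 0, 0, 0, 0, 0, 1], [0, 0, 0, 0, 0, 0, 1], [0, 0, 0, 0, 0, 0, 1]],
])

```text
time_s: 14.4
eef_pos: [0.548, -0.2532, 0.1165]
tool_rot: [-0.702, 0.081, -0.081, 0.702]
ft_force: [-0.1, 0.8, -5.1]
width: 0.0129
```

Run:
```python
from h import *
tf()
```

```text
14.4 [ 0.548  -0.2532  0.1165] [[0.974, -0.0, 0.228], [-0.228, 0.0, 0.974], [-0.0, -1.0, 0.0]] [-0.1  0.8 -5.1] [-0.2   0.06  0.01] 0.01290958006462769
pos tool [ 0.5913 -0.1167 -0.1215] F tool [-0.27  5.09  0.73] M tool [-0.21 -0.01  0.01] a -13.193152274737542
```

Request:
jog_arm([
  [[0, 0, 0.02, 0, 0, 0, 1], [0, 0, 0.02, 0, 0, 0, 1], [0, 0, 0.02, 0, 0, 0, 1], [0, 0, 0.02, 0, 0, 0, 1], [0, 0, 0.02, 0, 0, 0, 1], [0, 0, 0.02, 0, 0, 0, 1], [0, 0, 0, 0, 0, 0, 1], [0, 0, 0, 0, 0, 0, 1], [0, 0, 0, 0, 0, 0, 1], [0, 0, 0, 0, 0, 0, 1]],
])

```text
time_s: 15.4
eef_pos: [0.5494, -0.2474, 0.1165]
tool_rot: [-0.702, 0.081, -0.081, 0.702]
ft_force: [-0.3, 0.5, -5.0]
width: 0.0137
```

Run:
```python
from h import *
tf()
```

```text
15.4 [ 0.5494 -0.2474  0.1165] [[0.974, -0.0, 0.228], [-0.228, 0.0, 0.974], [-0.0, -1.0, 0.0]] [-0.3  0.5 -5. ] [-0.17  0.   -0.  ] 0.01373918604724638
pos tool [ 0.5914 -0.1166 -0.1155] F tool [-0.43  4.97  0.44] M tool [-0.17  0.   -0.04] a -13.19401358809668
```

Request:
jog_arm([
  [[0, 0, 0.03, 0, 0, 0, 1], [0, 0, 0.03, 0, 0, 0, 1], [0, 0, 0.03, 0, 0, 0, 1], [0, 0, 0.03, 0, 0, 0, 1], [0, 0, 0.03, 0, 0, 0, 1], [0, 0, 0.03, 0, 0, 0, 1], [0, 0, 0, 0, 0, 0, 1], [0, 0, 0, 0, 0, 0, 1], [0, 0, 0, 0, 0, 0, 1], [0, 0, 0, 0, 0, 0, 1]],
])

```text
time_s: 16.4
eef_pos: [0.5515, -0.2384, 0.1165]
tool_rot: [-0.702, 0.081, -0.081, 0.703]
ft_force: [-0.1, 1.5, -5.8]
width: 0.0134
```

Run:
```python
from h import *
tf()
```

```text
16.4 [ 0.5515 -0.2384  0.1165] [[0.974, -0.0, 0.228], [-0.228, 0.001, 0.974], [-0.0, -1.0, 0.001]] [-0.1  1.5 -5.8] [ 0.05 -0.07  0.01] 0.013389092895096504
pos tool [ 0.5914 -0.1167 -0.1063] F tool [-0.45  5.81  1.39] M tool [ 0.07 -0.01 -0.05] a -13.18445740506541
```

Request:
jog_arm([
  [[0, 0, 0.03, 0, 0, 0, 1], [0, 0, 0.03, 0, 0, 0, 1], [0, 0, 0.03, 0, 0, 0, 1], [0, 0, 0.03, 0, 0, 0, 1], [0, 0, 0.03, 0, 0, 0, 1], [0, 0, 0.01, 0, 0, 0, 1], [0, 0, 0, 0, 0, 0, 1], [0, 0, 0, 0, 0, 0, 1], [0, 0, 0, 0, 0, 0, 1], [0, 0, 0, 0, 0, 0, 1]],
])

```text
time_s: 17.4
eef_pos: [0.5534, -0.2309, 0.1166]
tool_rot: [-0.702, 0.081, -0.081, 0.702]
ft_force: [0.6, -1.5, -5.3]
width: 0.0133
```

Request:
jog_arm([
  [[0, 0, 0.01, 0, 0, 0, 1], [0, 0, 0.01, 0, 0, 0, 1], [0, 0, 0.01, 0, 0, 0, 1], [0, 0, 0.01, 0, 0, 0, 1], [0, 0, 0.01, 0, 0, 0, 1], [0, 0, 0, 0, 0, 0, 1], [0, 0, 0, 0, 0, 0, 1], [0, 0, 0, 0, 0, 0, 1], [0, 0, 0, 0, 0, 0, 1], [0, 0, 0, 0, 0, 0, 1]],
])

```text
time_s: 18.4
eef_pos: [0.5539, -0.2285, 0.1166]
tool_rot: [-0.702, 0.081, -0.081, 0.702]
ft_force: [-0.0, -0.1, -5.9]
width: 0.0132
```

Run:
```python
from h import *
tf()
```

```text
18.4 [ 0.5539 -0.2285  0.1166] [[0.974, 0.0, 0.228], [-0.228, 0.0, 0.974], [0.0, -1.0, 0.0]] [-0.  -0.1 -5.9] [-0.38  0.08  0.  ] 0.01316053575948645
pos tool [ 0.5915 -0.1166 -0.096 ] F tool [-0.    5.88 -0.1 ] M tool [-0.39 -0.   -0.01] a -13.19695923014668
```

Request:
jog_arm([
  [[0, 0, 0.01, 0, 0, 0, 1], [0, 0, 0.01, 0, 0, 0, 1], [0, 0, 0.01, 0, 0, 0, 1], [0, 0, 0.01, 0, 0, 0, 1], [0, 0, 0, 0, 0, 0, 1], [0, 0, 0, 0, 0, 0, 1], [0, 0, 0, 0, 0, 0, 1], [0, 0, 0, 0, 0, 0, 1], [0, 0, 0, 0, 0, 0, 1], [0, 0, 0, 0, 0, 0, 1]],
])

```text
time_s: 19.4
eef_pos: [0.5544, -0.2266, 0.1166]
tool_rot: [0.702, -0.081, 0.081, -0.702]
ft_force: [0.0, -1.5, -6.1]
width: 0.013
```

Run:
```python
from h import *
a,_=snap('wrist','w5'); tf()
cv2.imwrite('pics/w5b.png',cv2.resize(a[20:260,120:400],(700,600),interpolation=cv2.INTER_CUBIC)[:,:,::-1])
```

```text
19.45 [ 0.5544 -0.2266  0.1166] [[0.974, -0.0, 0.228], [-0.228, 0.0, 0.974], [-0.0, -1.0, 0.0]] [-0.  -1.9 -5.6] [-0.43  0.07  0.06] 0.013313154418878762
pos tool [ 0.5914 -0.1166 -0.094 ] F tool [ 0.4   5.65 -1.85] M tool [-0.44 -0.06 -0.03] a -13.199114656572487
```

View pics/w5b.png

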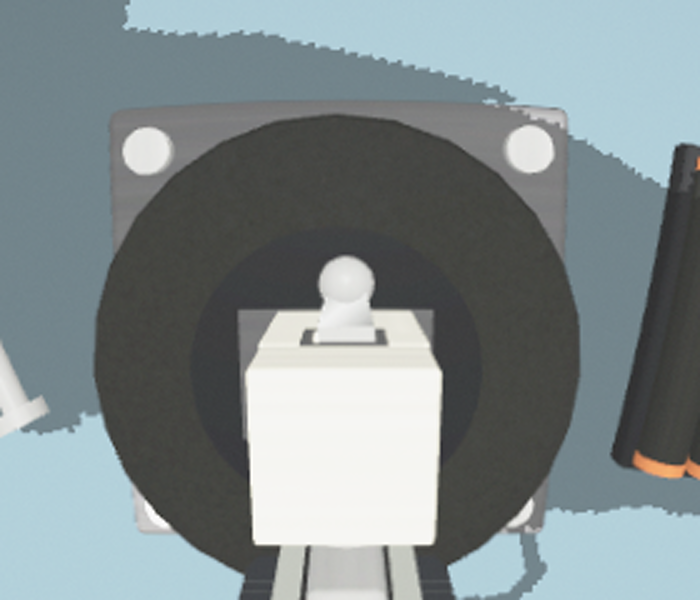

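Wrist crop: tip protrudes from the far face (ball at (346,280)), close to home. Feeling on for the shoulder.

Request:
jog_arm([
  [[0, 0, 0.01, 0, 0, 0, 1], [0, 0, 0, 0, 0, 0, 1], [0, 0, 0.01, 0, 0, 0, 1], [0, 0, 0, 0, 0, 0, 1], [0, 0, 0, 0, 0, 0, 1], [0, 0, 0, 0, 0, 0, 1], [0, 0, 0, 0, 0, 0, 1], [0, 0, 0, 0, 0, 0, 1], [0, 0, 0, 0, 0, 0, 1], [0, 0, 0, 0, 0, 0, 1]],
])

```text
time_s: 20.45
eef_pos: [0.5545, -0.2261, 0.1166]
tool_rot: [0.703, -0.081, 0.081, -0.702]
ft_force: [-1.0, -5.7, -5.5]
width: 0.0134
```

Run:
```python
from h import *
tf()
M=np.array([[.974,0,.228],[-.228,0,.974],[0,-1,0]])
for n,u,v in(('ball',258.4,132),('ball tip edge',258.4,20+258*.4),('shank out',258,20+334*.4),('far top edge',258,20+360*.4)): print(n,(M.T@px('w5',u,v)).round(4))
```

```text
20.45 [ 0.5545 -0.2261  0.1166] [[0.973, -0.0, 0.229], [-0.229, -0.001, 0.973], [0.0, -1.0, -0.001]] [-1.  -5.7 -5.5] [-1.11  0.23  0.03] 0.01337337673607315
pos tool [ 0.5915 -0.1165 -0.0934] F tool [ 0.35  5.54 -5.8 ] M tool [-1.13 -0.03 -0.03] a -13.220032123793299
ball [ 0.5926 -0.1063 -0.0305]
ball tip edge [ 0.5926 -0.1016 -0.0271]
shank out [ 0.5924 -0.107  -0.0399]
far top edge [ 0.5924 -0.1218 -0.0412]
```

Request:
jog_arm([
  [[0, 0, 0.01, 0, 0, 0, 1], [0, 0, 0, 0, 0, 0, 1], [0, 0, 0, 0, 0, 0, 1], [0, 0, 0, 0, 0, 0, 1], [0, 0, 0, 0, 0, 0, 1], [0, 0, 0, 0, 0, 0, 1], [0, 0, 0, 0, 0, 0, 1], [0, 0, 0, 0, 0, 0, 1], [0, 0, 0, 0, 0, 0, 1], [0, 0, 0, 0, 0, 0, 1]],
])

```text
time_s: 21.45
eef_pos: [0.5545, -0.226, 0.1167]
tool_rot: [0.703, -0.082, 0.081, -0.702]
ft_force: [-2.3, -6.2, -5.3]
width: 0.0133
```

Run:
```python
from h import *
tf()
```

```text
21.45 [ 0.5545 -0.226   0.1167] [[0.973, -0.0, 0.229], [-0.229, -0.002, 0.973], [0.0, -1.0, -0.002]] [-2.3 -6.2 -5.3] [-1.49  0.42  0.  ] 0.013287886526880816
pos tool [ 0.5916 -0.1165 -0.0932] F tool [-0.83  5.29 -6.57] M tool [-1.55 -0.    0.07] a -13.23758775488683
```

Request:
jog_arm([
  [[0, 0, 0, 0, 0, 0, 0.7], [0, 0, 0, 0, 0, 0, 0.5], [0, 0, 0, 0, 0, 0, 0.3], [0, 0, 0, 0, 0, 0, 0], [0, 0, 0, 0, 0, 0, 0], [0, 0, 0, 0, 0, 0, 0], [0, 0, 0, 0, 0, 0, 0], [0, -0.05, 0, 0, 0, 0, 0], [0, -0.1, 0, 0, 0, 0, 0], [0, -0.15, 0, 0, 0, 0, 0]],
], grip_force=20)

```text
time_s: 22.45
eef_pos: [0.5546, -0.2251, 0.1319]
tool_rot: [-0.702, 0.081, -0.081, 0.702]
ft_force: [0.5, 0.7, -0.7]
width: 0.0429
```

Run:
```python
from h import *
tf()
```

```text
22.45 [ 0.5546 -0.2251  0.1319] [[0.974, -0.001, 0.228], [-0.228, 0.0, 0.974], [-0.001, -1.0, 0.0]] [ 0.5  0.7 -0.7] [0.07 0.   0.04] 0.04290087152393675
pos tool [ 0.5912 -0.1322 -0.0925] F tool [0.38 0.66 0.78] M tool [ 0.07 -0.04  0.02] a -13.199577127087261
```

Request:
jog_arm([
  [[0, -0.3, 0, 0, 0, 0, 0], [0, -0.45, 0, 0, 0, 0, 0], [0, -0.45, 0, 0, 0, 0, 0], [0, -0.45, 0, 0, 0, 0, 0], [0, -0.35, 0, 0, 0, 0, 0.5], [0, 0, 0, 0, 0, 0, 1], [0, 0, -0.4, 0, 0, 0, 1], [0, 0, -0.6, 0, 0, 0, 1], [0, 0, -0.7, 0, 0, 0, 1], [0, 0, -0.6, 0, 0, 0, 1]],
])

```text
time_s: 23.45
eef_pos: [0.5279, -0.3382, 0.2309]
tool_rot: [-0.702, 0.081, -0.081, 0.702]
ft_force: [-0.0, 0.0, -0.0]
width: 0.0004
```

Run:
```python
from h import *
tf(); a,_=snap('wrist','w6'); 
cv2.imwrite('pics/w6b.png',cv2.resize(a,(800,600),interpolation=cv2.INTER_CUBIC)[:,:,::-1])
```

```text
23.45 [ 0.5279 -0.3382  0.2309] [[0.974, -0.001, 0.228], [-0.228, 0.0, 0.974], [-0.001, -1.0, 0.0]] [-0.  0. -0.] [-0.03 -0.03 -0.03] 0.00035204999984167506
pos tool [ 0.5909 -0.2313 -0.2089] F tool [-0.03  0.01  0.01] M tool [-0.02  0.03 -0.04] a -13.185534667398361
```

View pics/w6b.png

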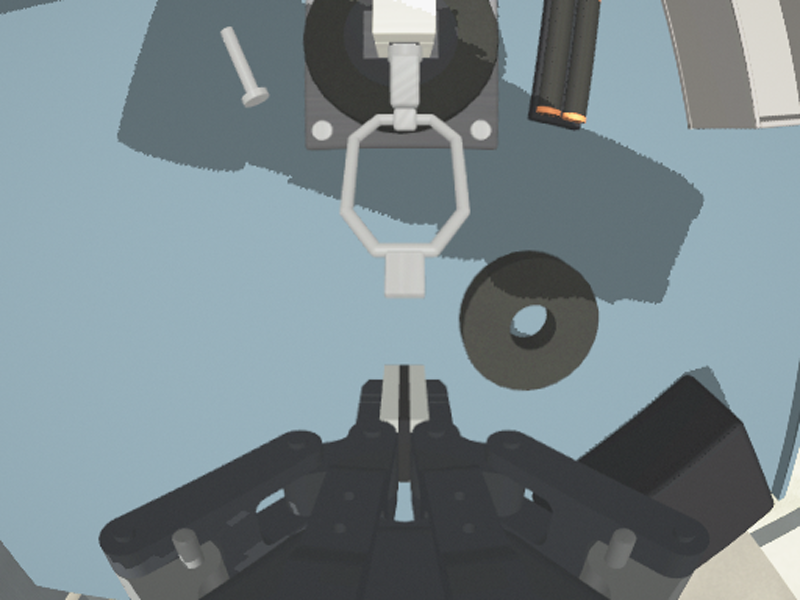

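Wrist picture: pin sits in the post with the collar at the face, ring tab at (405,275) with end at (405,297), centred with the shut fingers (404,~370).

Run:
```python
from h import *
M=np.array([[.974,0,.228],[-.228,0,.974],[0,-1,0]])
def q(n,u,v,z=None): print(n,(M.T@px('w6',u*.64,v*.64,z)).round(4))
q('head front top',404,46,.126);q('head back top',404,106,.126); q('head mid',404,75); q('collar',404,42); q('post near edge',385,41,.125); q('post top',404,15)
q('hinge',404,117,.103); q('tab mid',405,275); q('tab end',405,296,.182); q('tab end d',405,294); q('fingertip front',404,366)
q('bar',404,247); q('ring L',344,210);q('ring R',466,210)
```

```text
head front top [ 0.5924 -0.126  -0.0783]
head back top [ 0.5924 -0.126  -0.1079]
head mid [ 0.5924 -0.125  -0.0926]
collar [ 0.5924 -0.1114 -0.0727]
post near edge [ 0.5834 -0.125  -0.0754]
post top [ 0.5924 -0.1258 -0.0622]
hinge [ 0.5924 -0.103  -0.1115]
tab mid [ 0.5928 -0.1705 -0.1786]
tab end [ 0.5927 -0.182  -0.1837]
tab end d [ 0.5927 -0.1764 -0.1847]
fingertip front [ 0.5923 -0.2108 -0.1989]
bar [ 0.5924 -0.1615 -0.1691]
ring L [ 0.5661 -0.1471 -0.1553]
ring R [ 0.6196 -0.1469 -0.1553]
```

Request:
jog_arm([
  [[0, 0.15, 0, 0, 0, 0, 1], [0, 0.2, 0, 0, 0, 0, 1], [0, 0.2, 0, 0, 0, 0, 1], [0, 0.15, 0, 0, 0, 0, 1], [0, 0.1, 0, 0, 0, 0, 1], [0, 0, 0.06, 0, 0, 0, 1], [0, 0, 0.06, 0, 0, 0, 1], [0, 0, 0.06, 0, 0, 0, 1], [0, 0, 0.04, 0, 0, 0, 1], [0, 0, 0, 0, 0, 0, 1]],
])

```text
time_s: 24.5
eef_pos: [0.5312, -0.3262, 0.192]
tool_rot: [0.703, -0.081, 0.081, -0.702]
ft_force: [-0.1, 0.2, -0.1]
width: -0.0001
```

```bash
cat >> h.py <<'E'
def rg():
    s=sense(); M=tilt(s)[0]; p=M.T@np.array(s['eef_pos']); print('t',s['time_s'],'Xf',round((p[2]+.011+.1118)*1e3,1),'Zf',round((-p[1]-.125)*1e3,1),'lat',p[0].round(4),'F',(M.T@np.array(s['ft_force'])).round(2))
E
python3 - <<'E'
from h import *
tf(); rg()
E
```

```text
24.5 [ 0.5312 -0.3262  0.192 ] [[0.974, 0.0, 0.228], [-0.228, -0.0, 0.974], [0.001, -1.0, -0.0]] [-0.1  0.2 -0.1] [-0.02 -0.01  0.03] -9.565888444134419e-05
pos tool [ 0.5917 -0.1916 -0.1965] F tool [-0.1   0.13  0.13] M tool [-0.02 -0.03 -0.02] a -13.179859688975808
t 24.5 Xf -73.7 Zf 66.6 lat 0.5917 F [-0.1   0.13  0.13]
```

Request:
jog_arm([
  [[0, -0.07, 0.12, 0, 0, 0, 1], [0, -0.07, 0.12, 0, 0, 0, 1], [0, -0.07, 0.13, 0, 0, 0, 1], [0, -0.08, 0.17, 0, 0, 0, 1], [0, -0.08, 0.17, 0, 0, 0, 1], [0, -0.06, 0.18, 0, 0, 0, 1], [0, -0.06, 0.18, 0, 0, 0, 1], [0, -0.03, 0.17, 0, 0, 0, 1], [0, -0.02, 0.17, 0, 0, 0, 1], [0, 0, 0, 0, 0, 0, 1]],
])

```text
time_s: 25.5
eef_pos: [0.5474, -0.2566, 0.2187]
tool_rot: [-0.702, 0.081, -0.081, 0.702]
ft_force: [-0.4, 0.2, -0.2]
width: -0.0002
```

Run:
```python
from h import *
rg(); snap('wrist','w7')
```

```text
t 25.5 Xf -2.7 Zf 93.7 lat 0.5914 F [-0.47  0.2   0.11]
```

```bash
cat >> h.py <<'E'
def cloud(f,r=.013):
    M=np.array([[.974,0,.228],[-.228,0,.974],[0,-1,0]])
    P=np.array([M.T@px(f,u,v) for u in range(150,370,2) for v in range(0,384,1) ])
    P=np.c_[(P[:,2]+.1118)*1e3,(-P[:,1]-.100)*1e3,(P[:,0]-.5924)*1e3]
    return P
E
python3 - <<'E'
from h import *
P=cloud('w7'); k=P[(abs(P[:,2])<34)&(P[:,0]>-8)&(P[:,0]<80)&(P[:,1]>30)]
h,x,z=np.histogram2d(k[:,0],k[:,1],bins=[np.arange(-8,81,8),np.arange(30,131,10)]); print(z); print(np.c_[x[:-1],h].astype(int))
E
```

```text
[ 30  40  50  60  70  80  90 100 110 120 130]
[[ -8   1   2   1   8  20  52   0 211 299 285]
 [  0  37  38  46  57  92 202 120 167   0   0]
 [  8   0   0   0   0   0   0   0   0   0   0]
 [ 16   0   0   0   0   0   0   0   0   0   0]
 [ 24   0   0   0   0   0   0   0   0   0   0]
 [ 32   0   0   0   0   0   0   0   0   0   0]
 [ 40   0   0   0   0   0   0   0   0   0   0]
 [ 48   0   0   0   0   0   0   0   0   0   0]
 [ 56   0   0   0   0   0   0   0   0   0   0]
 [ 64   0   0   0   0   0   0   0   0   0   0]
 [ 72   0   0   0   0   0   0   0   0   0   0]]
```

Request:
jog_arm([
  [[0, -0.02, 0.17, 0, 0, 0, 1], [0, -0.02, 0.17, 0, 0, 0, 1], [0, 0.04, 0.165, 0, 0, 0, 1], [0, 0.04, 0.165, 0, 0, 0, 1], [0, 0.07, 0.155, 0, 0, 0, 1], [0, 0.07, 0.155, 0, 0, 0, 1], [0, 0.09, 0.14, 0, 0, 0, 1], [0, 0.1, 0.14, 0, 0, 0, 1], [0, 0.11, 0.12, 0, 0, 0, 1], [0, 0.12, 0.12, 0, 0, 0, 1]],
])

```text
time_s: 26.55
eef_pos: [0.5643, -0.1843, 0.1881]
tool_rot: [0.702, -0.081, 0.081, -0.702]
ft_force: [-1.0, -0.7, 0.5]
width: -0.0002
```

Run:
```python
from h import *
rg(); snap('wrist','w8'); rg()
P=cloud('w8'); k=P[(abs(P[:,2])<34)&(P[:,0]>-8)&(P[:,0]<112)&(P[:,1]>25)]
h,x,z=np.histogram2d(k[:,0],k[:,1],bins=[np.arange(-8,113,8),np.arange(25,131,10)]); print(z); print(np.c_[x[:-1],h].astype(int))
```

```text
t 26.55 Xf 72.2 Zf 63.1 lat 0.5914 F [-0.78 -0.46 -0.91]
t 26.6 Xf 72.8 Zf 62.9 lat 0.5908 F [-0.27  0.17 -0.16]
[ 25  35  45  55  65  75  85  95 105 115 125]
[[ -8   0   0   0   0   0   0   0   0   0   0]
 [  0   0   0   0   0   0   0   0   0   0   0]
 [  8   0   0   0   0   0   0   0   0   0   0]
 [ 16   0   0   0   0   0   0   0   0   0   0]
 [ 24  27   0   0   0   0   0   0   0   0   0]
 [ 32  24  22   0   0   0   0   0   0   0   0]
 [ 40   0  44  10   0   0   0   0   0   0   0]
 [ 48  37  14  81   0   0   0   0  44  82 373]
 [ 56  87   0  55  88   0   0   0  58  67 300]
 [ 64 202   0   1  98 148 265 271 212 232 428]
 [ 72   0   0   0   0 157   9  42  57 621 969]
 [ 80   0   0   0   0  79   0   0   0   0   0]
 [ 88   0   0   0   0   0   0   0   0   0   0]
 [ 96   0   0   0   0   0   0   0   0   0   0]
 [104   0   0   0   0   0   0   0   0   0   0]]
```

Request:
jog_arm([
  [[0, 0.12, 0.1, 0, 0, 0, 1], [0, 0.12, 0.1, 0, 0, 0, 1], [0, 0.15, 0.08, 0, 0, 0, 1], [0, 0.15, 0.08, 0, 0, 0, 1], [0, 0, 0.18, 0, 0, 0, 1], [0, 0, 0.18, 0, 0, 0, 1], [0, 0, 0.18, 0, 0, 0, 1], [0, 0.1, 0, 0, 0, 0, 1], [0, 0.1, 0, 0, 0, 0, 1], [0, 0.06, 0, 0, 0, 0, 1]],
])

```text
time_s: 27.6
eef_pos: [0.5743, -0.1409, 0.148]
tool_rot: [0.702, -0.081, 0.081, -0.702]
ft_force: [0.6, 0.8, 1.2]
width: 0.0003
```

Run:
```python
from h import *
rg(); a,_=snap('wrist','w9'); rg()
P=cloud('w9'); k=P[(abs(P[:,2])<34)&(P[:,0]>30)&(P[:,0]<125)&(P[:,1]>-20)&(P[:,1]<60)]
h,x,z=np.histogram2d(k[:,0],k[:,1],bins=[np.arange(30,126,5),np.arange(-20,61,8)]); print(z); print(np.c_[x[:-1],h].astype(int))
cv2.imwrite('pics/w9b.png',cv2.resize(a[60:300,116:396],(700,600),interpolation=cv2.INTER_CUBIC)[:,:,::-1])
```

```text
t 27.6 Xf 116.7 Zf 23.2 lat 0.5913 F [ 0.41 -1.2   0.95]
t 27.65 Xf 116.7 Zf 23.2 lat 0.591 F [-0.7  -1.05  1.48]
[-20 -12  -4   4  12  20  28  36  44  52  60]
[[ 30   0   0   0   0   0   0   0   0   0   0]
 [ 35   0   0   0   0   0   0   0   0   0   0]
 [ 40   0   0   0   0   0  15   0   0   0   0]
 [ 45   0   0   0   0   0  30   0   0   0   0]
 [ 50   0   0   0   0   0  28   0   0   0   0]
 [ 55   0   0   0   0   0  25   0   0   0   0]
 [ 60   0   0   0   0   0  20   0   0   0   0]
 [ 65   0   0   0   0   0   0   0   0   0   0]
 [ 70   0   0   0   0   0   0   0   0   0   0]
 [ 75   0   0   0   0   0   0   0   0   0   0]
 [ 80   0   0   0   0   0   0   0   0   0   0]
 [ 85   0   0   0   0   0   0   0   0   0   0]
 [ 90   0   0   0   0   0   0   0   0   0   0]
 [ 95   0   0   0   0   0   0   0   0   0   0]
 [100   0   0   0   0   0   0   0   0   0   0]
 [105   0   0   0   0   0   0   0   0   0   0]
 [110   0   0   0   0   0   0  58 105 131  52]
 [115   0   0   0   0   0   3  96 111 122 148]
 [120   0   0   0   0   0   0   0   0   0   0]]
```

View pics/w9b.png

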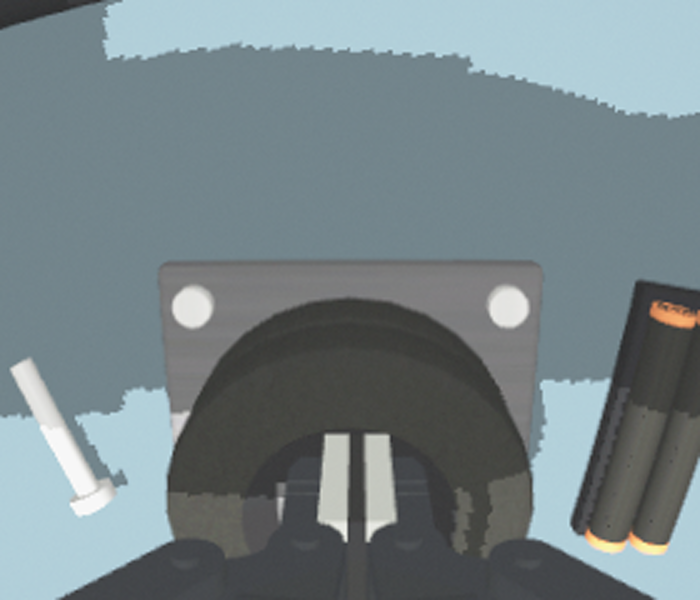

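Wrist crop: the gripper hides the ring; force of about 1.1 N up on the tool agrees with the ring's spring under the fingertips. Pressing on, slowly.

Request:
jog_arm([
  [[0, 0.04, 0, 0, 0, 0, 1], [0, 0.04, 0, 0, 0, 0, 1], [0, 0.04, 0, 0, 0, 0, 1], [0, 0.04, 0, 0, 0, 0, 1], [0, 0.03, 0, 0, 0, 0, 1], [0, 0, 0, 0, 0, 0, 1], [0, 0, 0, 0, 0, 0, 1], [0, 0, 0, 0, 0, 0, 1], [0, 0, 0, 0, 0, 0, 1], [0, 0, 0, 0, 0, 0, 1]],
])

```text
time_s: 28.65
eef_pos: [0.5745, -0.141, 0.1391]
tool_rot: [0.702, -0.081, 0.081, -0.702]
ft_force: [0.7, 0.0, 1.1]
width: -0.0
```

Run:
```python
from h import *
rg(); snap('scene','s10'); snap('side','d10')
```

```text
t 28.65 Xf 116.7 Zf 14.1 lat 0.5915 F [ 0.68 -1.05  0.19]
```

Request:
jog_arm([
  [[0, 0.01, 0, 0, 0, 0, 1], [0, 0.01, 0, 0, 0, 0, 1], [0, 0.01, 0, 0, 0, 0, 1], [0, 0.01, 0, 0, 0, 0, 1], [0, 0.01, 0, 0, 0, 0, 1], [0, 0.01, 0, 0, 0, 0, 1], [0, 0.01, 0, 0, 0, 0, 1], [0, 0.01, 0, 0, 0, 0, 1], [0, 0, 0, 0, 0, 0, 1], [0, 0, 0, 0, 0, 0, 1]],
])

```text
time_s: 29.75
eef_pos: [0.5745, -0.141, 0.1351]
tool_rot: [0.702, -0.081, 0.081, -0.702]
ft_force: [0.6, 0.2, 0.8]
width: -0.0001
```

Run:
```python
from h import *
rg()
```

```text
t 29.75 Xf 116.7 Zf 10.1 lat 0.5915 F [ 0.57 -0.8   0.35]
```

Request:
jog_arm([
  [[0, 0.01, 0, 0, 0, 0, 1], [0, 0.01, 0, 0, 0, 0, 1], [0, 0.01, 0, 0, 0, 0, 1], [0, 0.01, 0, 0, 0, 0, 1], [0, 0.01, 0, 0, 0, 0, 1], [0, 0.01, 0, 0, 0, 0, 1], [0, 0, 0, 0, 0, 0, 1], [0, 0, 0, 0, 0, 0, 1], [0, 0, 0, 0, 0, 0, 1], [0, 0, 0, 0, 0, 0, 1]],
])

```text
time_s: 30.75
eef_pos: [0.5746, -0.1409, 0.1322]
tool_rot: [0.702, -0.081, 0.081, -0.702]
ft_force: [0.8, 2.5, 5.2]
width: 0.0001
```

Run:
```python
from h import *
rg()
```

```text
t 30.75 Xf 116.8 Zf 7.0 lat 0.5917 F [ 0.24 -5.2   2.61]
```

Request:
jog_arm([
  [[0, 0.01, 0, 0, 0, 0, 1], [0, 0.01, 0, 0, 0, 0, 1], [0, 0.01, 0, 0, 0, 0, 1], [0, 0.01, 0, 0, 0, 0, 1], [0, 0, 0, 0, 0, 0, 1], [0, 0, 0, 0, 0, 0, 1], [0, 0, 0, 0, 0, 0, 1], [0, 0, 0, 0, 0, 0, 1], [0, 0, 0, 0, 0, 0, 1], [0, 0, 0, 0, 0, 0, 1]],
])

```text
time_s: 31.75
eef_pos: [0.5744, -0.141, 0.13]
tool_rot: [0.702, -0.081, 0.081, -0.702]
ft_force: [0.1, 1.7, 1.9]
width: 0.0002
```

Run:
```python
from h import *
rg()
```

```text
t 31.75 Xf 116.7 Zf 5.1 lat 0.5914 F [-0.25 -1.9   1.7 ]
```

Request:
jog_arm([
  [[0, 0.01, 0, 0, 0, 0, 1], [0, 0.01, 0, 0, 0, 0, 1], [0, 0.01, 0, 0, 0, 0, 1], [0, 0.01, 0, 0, 0, 0, 1], [0, 0.01, 0, 0, 0, 0, 1], [0, 0.01, 0, 0, 0, 0, 1], [0, 0, 0, 0, 0, 0, 1], [0, 0, 0, 0, 0, 0, 1], [0, 0, 0, 0, 0, 0, 1], [0, 0, 0, 0, 0, 0, 1]],
])

```text
time_s: 32.75
eef_pos: [0.5743, -0.141, 0.1268]
tool_rot: [0.702, -0.082, 0.081, -0.702]
ft_force: [0.2, -0.3, -0.2]
width: 0.0
```

Run:
```python
from h import *
rg()
```

```text
t 32.75 Xf 116.7 Zf 2.2 lat 0.5912 F [ 0.26  0.16 -0.21]
```

Request:
jog_arm([
  [[0, -0.05, 0, 0, 0, 0, 1], [0, -0.1, 0, 0, 0, 0, 1], [0, -0.3, 0, 0, 0, 0, 1], [0, -0.5, 0, 0, 0, 0, 1], [0, -0.5, 0, 0, 0, 0, 1], [0, -0.5, 0, 0, 0, 0, 1], [0, 0, -0.4, 0, 0, 0, 1], [0, 0, -0.6, 0, 0, 0, 1], [0, 0, -0.6, 0, 0, 0, 1], [0, 0, -0.4, 0, 0, 0, 1]],
])

```text
time_s: 33.75
eef_pos: [0.5512, -0.2399, 0.2252]
tool_rot: [0.703, -0.081, 0.082, -0.702]
ft_force: [-0.6, 0.8, -1.1]
width: 0.0001
```

Run:
```python
from h import *
tf(); a,_=snap('wrist','w11'); b,_=snap('side','d11'); c,_=snap('scene','s11')
A=cv2.resize(a[40:265,120:395],(550,450),interpolation=cv2.INTER_CUBIC)
B=cv2.resize(b[195:270,250:333],(250,225),interpolation=cv2.INTER_CUBIC);C=cv2.resize(c[185:260,170:253],(250,225),interpolation=cv2.INTER_CUBIC)
cv2.imwrite('pics/w11b.png',np.hstack([A,np.vstack([B,C])])[:,:,::-1])
```

```text
33.75 [ 0.5512 -0.2399  0.2252] [[0.973, 0.0, 0.229], [-0.229, -0.001, 0.973], [0.001, -1.0, -0.001]] [-0.6  0.8 -1.1] [ 0.02 -0.04 -0.02] 0.00013679575044962057
pos tool [ 0.5916 -0.2248 -0.1075] F tool [-0.73  1.08  0.63] M tool [ 0.03  0.02 -0.04] a -13.23125788654789
```

View pics/w11b.png

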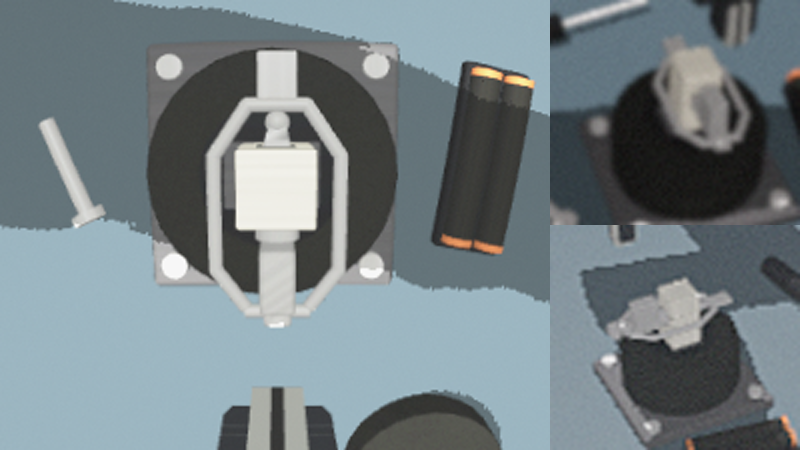

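Picture: the ring lies closed around the post, bar at (277,103) in front of the ball nose (277,122), tab at (277,75), collar against the post (277,236), robot clear. Numeric check of the heights:

Run:
```python
from h import *
M=np.array([[.974,0,.228],[-.228,0,.974],[0,-1,0]])
def q(n,U,V):
    p=np.median([M.T@px('w11',120+U/2+i,40+V/2+j) for i in(-1,0,1) for j in(-1,0,1)],0); print(n,'X',((p[2]+.1118)*1e3).round(1),'Z',((-p[1]-.1)*1e3).round(1))
q('tab',277,68);q('tab outer',277,58);q('bar',277,103);q('nose',277,122);q('post',277,185);q('head',277,285);q('legL',213,190);q('legR',341,190);q('collar',277,237)
st()
```

```text
tab X 101.7 Z 2.4
tab outer X 105.8 Z 2.2
bar X 87.4 Z 3.3
nose X 79.8 Z 5.5
post X 56.8 Z 26.1
head X 18.6 Z 25.7
legL X 52.3 Z 2.9
legR X 52.2 Z 3.4
collar X 33.8 Z 9.1
33.9 [ 0.5514 -0.2392  0.2249] [[0.973, 0.0, 0.23], [-0.23, -0.0, 0.973], [0.0, -1.0, -0.0]] [0.5 0.1 0.7] [-0.01  0.04  0.03] 0.0001145663965161934
```

The bar's top is at Z≈+3 (bar centre level with the pin axis, X≈87, i.e. stretched): it is perched on the nose's crest, not yet under it. I'll go back and press further.

Request:
jog_arm([
  [[0, 0, 0.4, 0, 0, 0, 1], [0, 0, 0.6, 0, 0, 0, 1], [0, 0, 0.6, 0, 0, 0, 1], [0, 0, 0.4, 0, 0, 0, 1], [0, 0, 0, 0, 0, 0, 1], [0, 0.4, 0, 0, 0, 0, 1], [0, 0.5, 0, 0, 0, 0, 1], [0, 0.5, 0, 0, 0, 0, 1], [0, 0.3, 0, 0, 0, 0, 1], [0, 0.1, 0, 0, 0, 0, 1]],
])

```text
time_s: 34.9
eef_pos: [0.5735, -0.1407, 0.133]
tool_rot: [-0.702, 0.082, -0.08, 0.702]
ft_force: [-0.4, 0.7, 0.4]
width: -0.0002
```

Request:
jog_arm([
  [[0, 0.05, 0, 0, 0, 0, 1], [0, 0.03, 0, 0, 0, 0, 1], [0, 0.02, 0, 0, 0, 0, 1], [0, 0.02, 0, 0, 0, 0, 1], [0, 0, 0, 0, 0, 0, 1], [0, 0, 0, 0, 0, 0, 1], [0, 0, 0, 0, 0, 0, 1], [0, 0, 0, 0, 0, 0, 1], [0, 0, 0, 0, 0, 0, 1], [0, 0, 0, 0, 0, 0, 1]],
])

```text
time_s: 35.9
eef_pos: [0.5745, -0.141, 0.1286]
tool_rot: [0.702, -0.081, 0.081, -0.702]
ft_force: [-0.1, 0.2, 1.1]
width: -0.0001
```

Run:
```python
from h import *
rg()
```

```text
t 35.9 Xf 116.7 Zf 3.6 lat 0.5915 F [-0.11 -1.14  0.21]
```

Request:
jog_arm([
  [[0, 0.01, 0, 0, 0, 0, 1], [0, 0.01, 0, 0, 0, 0, 1], [0, 0.01, 0, 0, 0, 0, 1], [0, 0.01, 0, 0, 0, 0, 1], [0, 0.01, 0, 0, 0, 0, 1], [0, 0, 0, 0, 0, 0, 1], [0, 0, 0, 0, 0, 0, 1], [0, 0, 0, 0, 0, 0, 1], [0, 0, 0, 0, 0, 0, 1], [0, 0, 0, 0, 0, 0, 1]],
])

```text
time_s: 36.9
eef_pos: [0.5745, -0.1409, 0.1261]
tool_rot: [0.702, -0.081, 0.081, -0.702]
ft_force: [0.4, 0.6, -0.2]
width: -0.0002
```

Run:
```python
from h import *
rg()
```

```text
t 36.9 Xf 116.7 Zf 1.1 lat 0.5915 F [0.27 0.15 0.64]
```

Request:
jog_arm([
  [[0, 0.01, 0, 0, 0, 0, 1], [0, 0.01, 0, 0, 0, 0, 1], [0, 0.01, 0, 0, 0, 0, 1], [0, 0.01, 0, 0, 0, 0, 1], [0, 0.01, 0, 0, 0, 0, 1], [0, 0.01, 0, 0, 0, 0, 1], [0, 0, 0, 0, 0, 0, 1], [0, 0, 0, 0, 0, 0, 1], [0, 0, 0, 0, 0, 0, 1], [0, 0, 0, 0, 0, 0, 1]],
])

```text
time_s: 37.9
eef_pos: [0.5745, -0.1409, 0.1231]
tool_rot: [0.702, -0.081, 0.081, -0.702]
ft_force: [0.6, -0.0, -0.5]
width: 0.0001
```

Run:
```python
from h import *
rg()
```

```text
t 37.9 Xf 116.7 Zf -1.9 lat 0.5915 F [0.6  0.53 0.09]
```

Request:
jog_arm([
  [[0, 0.01, 0, 0, 0, 0, 1], [0, 0.01, 0, 0, 0, 0, 1], [0, 0.01, 0, 0, 0, 0, 1], [0, 0.01, 0, 0, 0, 0, 1], [0, 0.01, 0, 0, 0, 0, 1], [0, 0.01, 0, 0, 0, 0, 1], [0, 0, 0, 0, 0, 0, 1], [0, 0, 0, 0, 0, 0, 1], [0, 0, 0, 0, 0, 0, 1], [0, 0, 0, 0, 0, 0, 1]],
])

```text
time_s: 38.9
eef_pos: [0.5745, -0.141, 0.1201]
tool_rot: [0.702, -0.081, 0.081, -0.702]
ft_force: [-0.3, -0.3, 1.1]
width: -0.0
```

Run:
```python
from h import *
rg()
```

```text
t 38.9 Xf 116.7 Zf -5.0 lat 0.5915 F [-0.25 -1.11 -0.39]
```

Request:
jog_arm([
  [[0, -0.05, 0, 0, 0, 0, 1], [0, -0.1, 0, 0, 0, 0, 1], [0, -0.3, 0, 0, 0, 0, 1], [0, -0.5, 0, 0, 0, 0, 1], [0, -0.6, 0, 0, 0, 0, 1], [0, -0.55, 0, 0, 0, 0, 1], [0, 0, -0.4, 0, 0, 0, 1], [0, 0, -0.6, 0, 0, 0, 1], [0, 0, -0.6, 0, 0, 0, 1], [0, 0, -0.4, 0, 0, 0, 1]],
])

```text
time_s: 39.9
eef_pos: [0.5512, -0.2398, 0.2256]
tool_rot: [0.703, -0.081, 0.082, -0.702]
ft_force: [0.2, -0.3, -1.0]
width: -0.0002
```

```bash
cat >> h.py <<'E'
def chk(f):
    M=np.array([[.974,0,.228],[-.228,0,.974],[0,-1,0]])
    for n,U,V in(('tab',277,68),('tab outer',277,58),('bar',277,103),('nose',277,122),('post',277,185),('head',277,285),('legL',213,190),('legR',341,190),('collar',277,237)):
        p=np.median([M.T@px(f,120+U/2+i,40+V/2+j) for i in(-1,0,1) for j in(-1,0,1)],0); print(n,'X',((p[2]+.1118)*1e3).round(1),'Z',((-p[1]-.1)*1e3).round(1))
E
python3 - <<'E'
from h import *
tf(); a,_=snap('wrist','w12'); chk('w12')
M=np.array([[.974,0,.228],[-.228,0,.974],[0,-1,0]])
print([(v,*((M.T@px('w12',258,v))[[2,1]]*[1e3,-1e3]+[111.8,-100]).round(1)) for v in range(62,106,2)])
A=cv2.resize(a[40:265,120:395],(733,600),interpolation=cv2.INTER_CUBIC); cv2.imwrite('pics/w12b.png',A[:,:,::-1])
E
```

```text
39.9 [ 0.5512 -0.2398  0.2256] [[0.973, 0.0, 0.229], [-0.229, -0.001, 0.973], [0.001, -1.0, -0.0]] [ 0.2 -0.3 -1. ] [ 0.02  0.02 -0.  ] -0.00019714659614548257
pos tool [ 0.5916 -0.2253 -0.1074] F tool [ 0.3   1.02 -0.29] M tool [0.02 0.   0.03] a -13.228934779515374
tab X 102.3 Z -3.8
tab outer X 106.6 Z -5.4
bar X 87.6 Z -3.6
nose X 79.8 Z 5.3
post X 56.9 Z 25.9
head X 18.7 Z 26.1
legL X 51.9 Z -0.4
legR X 51.9 Z 0.3
collar X 33.8 Z 9.7
[(62, np.float64(122.5), np.float64(-88.2)), (64, np.float64(114.4), np.float64(-37.1)), (66, np.float64(112.0), np.float64(-32.4)), (68, np.float64(110.1), np.float64(-31.5)), (70, np.float64(105.7), np.float64(-4.3)), (72, np.float64(104.0), np.float64(-4.9)), (74, np.float64(102.3), np.float64(-4.4)), (76, np.float64(100.7), np.float64(-5.0)), (78, np.float64(98.9), np.float64(-3.3)), (80, np.float64(97.2), np.float64(-3.4)), (82, np.float64(95.6), np.float64(-4.2)), (84, np.float64(93.9), np.float64(-3.5)), (86, np.float64(92.2), np.float64(-4.1)), (88, np.float64(90.6), np.float64(-4.2)), (90, np.float64(88.9), np.float64(-3.9)), (92, np.float64(87.2), np.float64(-3.4)), (94, np.float64(85.5), np.float64(-2.3)), (96, np.float64(83.9), np.float64(2.4)), (98, np.float64(82.2), np.float64(5.5)), (100, np.float64(80.6), np.float64(4.9)), (102, np.float64(79.0), np.float64(4.4)), (104, np.float64(77.4), np.float64(4.1))]
```

Run:
```python
from h import *
P=cloud('w12'); k=P[(abs(P[:,1]-26)<1.5)&(abs(P[:,2])<14)]
t=k[k[:,0]>38]; print('post top X',np.percentile(t[:,0],[1,50,99]).round(1)); h=k[(k[:,0]<36)&(abs(k[:,2])<6)]; print('head X',np.percentile(h[:,0],[1,50,99]).round(1))
```

```text
post top X [40.7 55.7 69.8]
head X [ 7.7 20.4 32.1]
```

View pics/w12b.png

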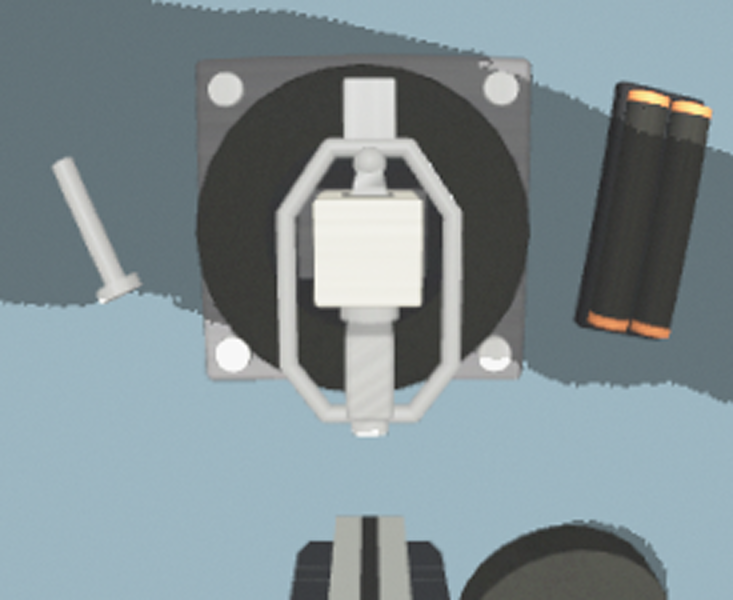

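Last picture: the bar lies below and just ahead of the nose, which now overlaps it at (369,160). The collar is against the post and the robot is clear. Handing in.

```bash
python3 -c "
from h import *
close_job(); st()"
```

```text
the job is handed in; nothing more can be done
the job is handed in; nothing more can be done
```

The pin is home through the post and its ring is snapped under the tip. I handed the job in at about 40 s of the 72 s, with the robot clear of everything. No verdict is reported.

- **Pin:** I lifted it from the rest and turned it in line with the hole. It went in with about 7 N or less showing in the readings after each step, until the shoulder stopped on the post. The last depth check puts the post's entry face and the front of the head within about 1 mm of where they should be when home. The ball nose stands out on the far side.
- **Ring:** I swung it over with shut fingers. The first press (about 5 N) only left the bar perched on the crest of the nose. The depth check showed this, so I went back and pressed until it dropped under. Afterwards the top of the bar and of the tab measured about 4 mm below the pin's axis. That is a fold of about 2.34, against 2.35 expected, and it held with nothing touching it.
- **Not fully checked:**
  - The shoulder contact was felt and seen from above only, so a gap of a few tenths of a millimetre can't be ruled out.
  - In the last wrist picture, the plain pin, the battery holder and the part of the spare disc in view looked undisturbed. I did not re-measure any of the bystanders.
  - The state reading I tried after handing in returned nothing, so nothing was checked after that point.

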